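# Press the chicane barrier blocks home

### The job

Take the orange seating tool from its blue stand and run its ball tip along the curved barrier from the green end to the blue end in one stroke, keeping the tip pressed against the barrier without a break until the last block is in, and pressing gently (never over 15 N), so that all eight proud red and white blocks are pushed fully home. Then put the tool back upright in its stand; touch the track and barrier only with the tool, and leave the two cars and the jar alone.

Things in the scene. Friction and masses are not known exactly. Their poses are not given: they have to be found in the camera images.
- track: Black slot-car track section 300 x 270 x 8 mm, fixed; deck top 8 mm above the table. Carries an 18 mm high grey S-curved barrier wall. Origin: underside, at point B, where the wall's face turns from convex (x<0) to concave (x>0). x: along the barrier at B, from green to blue end; y: to the open side, from which the blocks are pushed; z up. Spans x -175..125, y -130..140 mm.
- bend (a point): Point B at the tip's working height, 11 mm above the deck; axes as track. The WHOLE BARRIER has play in its mount: it is shifted up to 8 mm in x and in y and turned up to 4 deg about B from the nominal lines given here, anew each time; no pose shows it: find its face by touch. It holds still, but cracks if the tool pushes on it or the track with over 15 N; about 6 N is plenty.
- centre_a (a point): Nominal centre of the convex arc of the wall's face (radius 85 mm, x<0), at track (0,-85) mm, 11 mm above the deck; axes as track. The arc runs 90 deg from the start end (-85,-85) through (-60,-25) to B in 5 straight facets 27 mm long, corners on the arc; before it the wall starts 25 mm earlier, at (-85,-110), with a 4 mm high green cap on its top.
- centre_b (a point): Nominal centre of the concave arc of the wall's face (radius 110 mm, x>0), at track (0,110) mm, 11 mm above the deck; axes as track. The arc runs 42 deg from B to the finish end (74,28) in 3 straight facets 27 mm long, corners on the arc; then the wall goes on 25 mm straight along (0.74,0.67), with a 4 mm high blue cap on its top.
- tool: Loose seating tool, 80 mm tall, about 90 g, upright in its stand. Orange square handle 24 x 24 mm from 28 to 80 mm above its origin; under it a steel shaft 8 mm thick ending in a steel ball tip of 12 mm diameter. Origin: bottom of the ball; z up along the handle, x and y square to its sides. In the stand: origin 8 mm above the table, handle's underside resting on the stand's top.
- tip (a point): Centre of the tool's ball tip, 6 mm above the tool's origin.
- stand: Fixed blue block 50 x 50 x 36 mm with an upright round hole, 17 mm wide and 31 mm deep, in the middle of its top. Origin: centre of its underside.
- red_car: Loose red slot car, 130 x 58 x 35 mm, parked on the track's open side; origin at the centre of its underside. Leave alone.
- gold_car: Loose brass-coloured slot car, 130 x 58 x 35 mm, on the table; origin at the centre of its underside. Leave alone.
- jar: Loose clear jar with red lid, 56 mm wide, 70 mm tall; origin at the centre of its underside. Leave alone.
- block1 (a joint): Depth of block 1 (red, counted from the green end), mid-facet 81 deg on the convex arc from B: 0 = proud (face 4 mm out of the wall line), 0.004 m = fully home. Each block is 24 mm long, from 2 to 17 mm above the deck, with both ends sloping 25 deg so the ball can ride up on it; it slides square into the wall against about 3 N of friction and stays where pushed.
- block2 (a joint): Depth of block 2 (white, counted from the green end), mid-facet 63 deg on the convex arc from B: 0 = proud (face 4 mm out of the wall line), 0.004 m = fully home.
- block3 (a joint): Depth of block 3 (red, counted from the green end), mid-facet 45 deg on the convex arc from B: 0 = proud (face 4 mm out of the wall line), 0.004 m = fully home.
- block4 (a joint): Depth of block 4 (white, counted from the green end), mid-facet 27 deg on the convex arc from B: 0 = proud (face 4 mm out of the wall line), 0.004 m = fully home.
- block5 (a joint): Depth of block 5 (red, counted from the green end), mid-facet 9 deg on the convex arc from B: 0 = proud (face 4 mm out of the wall line), 0.004 m = fully home.
- block6 (a joint): Depth of block 6 (white, counted from the green end), mid-facet 7 deg on the concave arc from B: 0 = proud (face 4 mm out of the wall line), 0.004 m = fully home.
- block7 (a joint): Depth of block 7 (red, counted from the green end), mid-facet 21 deg on the concave arc from B: 0 = proud (face 4 mm out of the wall line), 0.004 m = fully home.
- block8 (a joint): Depth of block 8 (white, counted from the green end), mid-facet 35 deg on the concave arc from B: 0 = proud (face 4 mm out of the wall line), 0.004 m = fully home.
There are look-alikes about, which are no part of the job. Several things have the shape of the stand; the one meant has the colours described above. Of the things shaped like the tool, the orange one is meant.

How it is judged (in metres and radians):
On the way, in this order (a step that is already met when the one before it is completed fails the run):
1. the tool is lifted out of its stand (z of tool in the frame of stand above 0.045 m), for 0.05 s.
2. the first block (green end) is home (value of joint block1 above 0.0028 m), for 0.05 s.
3. all eight blocks are home (value of joint each of block1, block2, block3, block4, block5, block6, block7, block8 above 0.0028 m), for 0.05 s.
At the end, for the whole second after the job is handed in: All eight blocks are pushed in to at least 2.8 of their 4 mm, and the tool stands released, upright and at rest in its stand (within 6 mm of its middle, seated to within 3 mm) (all of step 3 and horizontal distance between tool and stand below 0.006 m and z of tool in the frame of stand below 0.011 m and angle between tool's own z axis and vertical below 0.12 rad and linear speed of tool below 0.02 m/s); the robot touches nothing.
It fails at once if the tool presses on the track or barrier with more than 15 N (contact force between tool and track above 15 N).
It fails at once if after the first block is home and before the last is, the tool loses contact with the barrier (value of joint block1 above 0.0028 m and value of joint block8 below 0.0028 m and contact force between tool and track below 0.05 N).
It fails at once if the last block (blue end) is home while an earlier one is not (value of joint block8 above 0.0028 m and value of joint any of block1, block2, block3, block4, block5, block6, block7 below 0.0026 m).
It fails at once if the fingers or arm touch the track or barrier (contact force between any of the fingers, the arm and track above 1 N).
It fails at once if a car or the jar is moved by more than 10 mm (distance of any of red_car, gold_car, jar from where it was at the start of the episode above 0.01 m).
It also fails if it takes over 72 s, if anything falls off the work surface, if the arm or the gripper's body presses on something with over 40 N, if the wrist force passes 120 N, or if a joint passes its speed limit or range.

### The arm

A 7-joint arm with a two-finger parallel gripper is mounted at the origin on the work surface. World frame = base frame: x ahead of the robot, y to its left, z up, the work surface at z = 0. Lengths are in mm, angles in rad, forces in N, time in s.
With the tool pointing down it reaches from about 400 to 850 mm from the base axis. Payload 4.5 kg.
Tool frame: the origin (TCP) lies at the very end of the fingers, on their centre line; the grasp point (between the pads) lies behind it (env.grip_point_offset is the z of the grasp point in the tool frame, in mm); z points along the fingers, y is the line along which they close (so a half turn about z gives the same grasp; the last joint's range is limited). The gripper opens to 88 mm and grips with 3 to 60 N. Pads are 18 mm wide; open, the fingers measure 123 mm over their backs; the gripper's body (75 mm by 187 mm) begins 45 mm behind the grasp point.
Start: joints at [1.187, 0.689, -0.195, 1.565, 0.157, 0.902, -0.215], TCP at [253.625, -571.251, 238.743] pointing down, gripper open.
Joint ranges: [-3.01, 3.01], [-0.46, 2.08], [-1.47, 1.51], [0.13, 2.56], [-1, 4.14], [0.04, 2.09], [-2.66, 2.66]. Speed limits (rad/s): [2.57, 2.57, 3.14, 3.14, 3.14, 3.14, 3.14].

### API

Orientations are given as a rotation vector (axis times angle).
In Python, from plant import env gives the robot as it stands.
- The arm moves only by the tool drive_tool, never from a script. Its argument "plan" is a list of rows, each an object of numbers: "dx", "dy", "dz": the shift along the tool's x, y, z in cm; "ax", "ay", "az": the turn, a rotation vector about the tool's x, y, z in degrees; "fingers": the opening in per cent of the stroke, from 0 (shut) to 100 (fully open). A call has 1 to 20 rows; each row is the pose to reach, as a shift and turn from the pose commanded when the call began, along the tool's axes at that moment; what a row does not reach only later rows make up. A row lasts 1/8 s, in which the tool goes at most 62.5 mm and 10.7 degrees, less where a joint would pass 70% of its speed; a pose out of reach is approached as far as the arm can. A call with a gripper value outside its range is refused whole. The fingers move at their own pace and stop on an object; "squeeze" is the grip in N (left out, the last holds). Time passes only in rows, so rows that repeat a pose let the fingers close. It gives the time, the measured TCP pose, the force, the opening and the grip force at its end, in the units of the state.
- env.state(): the state, without advancing time (a new reading comes with each control period).
- env.camera(name): name is "scene" or "top"; returns a dict with "image" (480x640x3 uint8, blue, green, red), "K" (3x3 intrinsics, pixels), "distortion" ([k1, k2, p1, p2, k3] as OpenCV has them; the pictures are not rectified), "eye" and "orientation" of the camera in the world. Camera axes: x right, y up, looking along -z (the intrinsics and any distortion apply to the point x, -y, -z); pixel columns grow to the right and rows downward; lengths in mm; the calibration is good to about 2 mm. A picture is of the moment at which its call begins. There is no depth.
- env.sign_off(): hands the job in; it is judged then, once.
The state is a dict: "t": time; "q": joint angles; "qvel": joint speeds; "effort": joint torques, N m; "tool_pos": TCP position; "ee_rot": TCP orientation; "contact_force": force on the tool from outside, world axes, zero at the start; "moment": the same for the moment, N m; "finger_gap": finger opening in mm; "grasp_force": force on a finger pad.
Only numpy, scipy, OpenCV 4.12 (cv2) and the standard library are available. Lean on these libraries where they do the work, as an engineer would, in place of code of your own. Each camera call takes 0.05 s, during which the arm holds its last target. There are 200 camera calls.

## Working session

There is one attempt and no reset: what is moved stays moved. The work goes in short steps, Python scripts to look and compute and a tool call to move; the robot and the scene stay as the last step left them, time stands still between calls to the robot, and variables do not carry over. Pictures are saved under pics/ and viewed, at most 10 in all, crops included, and the job is handed in when it is done.

Besides the shell and the picture viewer there is one more tool, called after "Emit:" by a JSON object that holds its "method" and its "body", one argument or row to a line. drive_tool: Moves the arm, as the interface text tells. Its arguments: {"type":"object","properties":{"plan":{"type":"array","items":{"type":"object","properties":{"dx":{"type":"number"},"dy":{"type":"number"},"dz":{"type":"number"},"ax":{"type":"number"},"ay":{"type":"number"},"az":{"type":"number"},"fingers":{"type":"number"}}}},"squeeze":{"type":"number"}},"required":["plan"]}

```bash
mkdir -p pics; ls; python3 - <<'E'
from plant import env
import cv2, numpy as np
print(env.state(), env.grip_point_offset)
for n in ("scene","top"):
    c=env.camera(n); cv2.imwrite(f"pics/{n}0.png",c["image"]); print(n,c["K"],c["distortion"],c["eye"],c["orientation"])
E
```

```text
pics
{'t': 0.0, 'q': array([ 1.18679009,  0.69000372, -0.19446756,  1.5663172 ,  0.15729986,
        0.90251162, -0.21508816]), 'qvel': array([ 1.21977629e-03,  1.12821008e-03,  3.84479334e-04,  4.45873192e-04,
        1.16914816e-03,  9.88546327e-05, -1.17158661e-03]), 'effort': array([ 3.66884360e-04, -5.27571988e+01, -1.26664750e+00, -1.53427881e+01,
       -5.26259327e-02,  6.63642946e-03,  1.53787732e-04]), 'tool_pos': array([ 253.27468271, -570.69690989,  237.90369719]), 'ee_rot': array([-3.07154045e+00, -6.51245815e-01,  8.49753532e-04]), 'contact_force': array([ 1.75090811, -0.37935244, -0.22462289]), 'moment': array([ 0.01844071,  0.01235635, -0.01995998]), 'grasp_force': 0.0, 'finger_gap': 88.15722716250562} -18.700000000000003
scene [[606.56846866   0.         329.5302479 ]
 [  0.         606.56846866 242.57967277]
 [  0.           0.           1.        ]] [-0.02127612  0.          0.          0.          0.        ] [1673.41955452    4.76788409 1027.49961348] [0.67096053 0.69524281 1.44708873]
top [[576.24938583   0.         318.01468918]
 [  0.         576.24938583 247.08294142]
 [  0.           0.           1.        ]] [-0.09185653  0.          0.          0.          0.        ] [ 345.16553175  -30.14481132 1286.81850228] [ 0.09657957 -0.09828806 -1.5652376 ]
```

View pics/scene0.png

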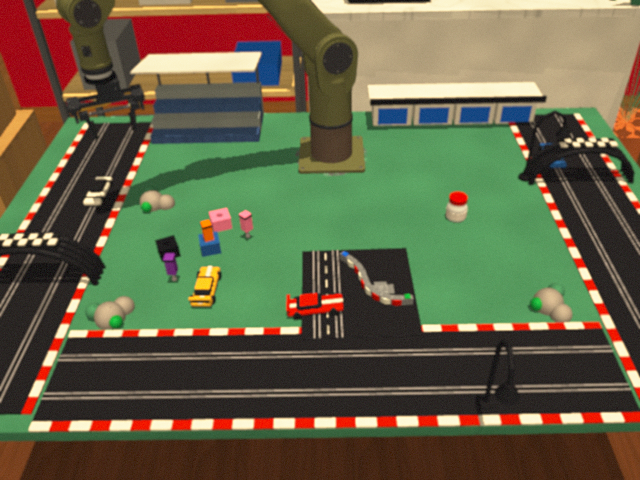

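View pics/top0.png

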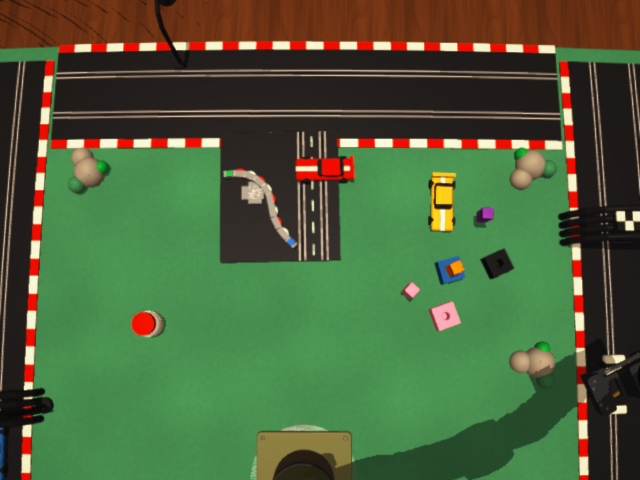

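```bash
cat > h.py <<'E'
import cv2, numpy as np
from scipy.spatial.transform import Rotation as R
from plant import env
def cast(c,px,z):
    p=cv2.undistortPoints(np.float64(px).reshape(-1,1,2),c["K"],np.float64(c["distortion"])).reshape(-1,2)
    d=R.from_rotvec(c["orientation"]).apply(np.c_[p[:,0],-p[:,1],-np.ones(len(p))])
    e=np.array(c["eye"]); return (e+d*((z-e[2])/d[:,2])[:,None])
def blobs(c,lo,hi,roi,amin=8):
    x0,y0,x1,y1=roi
    m=cv2.inRange(cv2.cvtColor(c["image"],cv2.COLOR_BGR2HSV),lo,hi); k=np.zeros_like(m); k[y0:y1,x0:x1]=m[y0:y1,x0:x1]
    cs,_=cv2.findContours(k,cv2.RETR_EXTERNAL,cv2.CHAIN_APPROX_NONE)
    return sorted([q for q in cs if cv2.contourArea(q)>=amin],key=cv2.contourArea,reverse=True)
E
python3 - <<'E'
from h import *
t=env.camera("top"); s=env.camera("scene")
np.set_printoptions(precision=1,suppress=True)
def show(n,c,b,z):
    for q in b[:3]:
        r=cv2.minAreaRect(q); print(n,"px",np.array(r[0]),"area",cv2.contourArea(q),"world",cast(c,[r[0]],z)[0],"corners",cast(c,cv2.boxPoints(r),z)[:,:2].tolist() if 1 else '')
show("stand T",t,blobs(t,(95,120,40),(125,255,255),(425,245,475,295)),36)
show("tool T z88",t,blobs(t,(5,150,120),(18,255,255),(425,245,475,295)),88)
show("tool S z~62",s,blobs(s,(5,150,100),(18,255,255),(190,210,230,265)),62)
show("green T",t,blobs(t,(50,150,80),(85,255,255),(222,150,245,190),3),30)
show("blue T",t,blobs(t,(95,120,60),(125,255,255),(270,225,310,255),3),30)
show("track T",t,blobs(t,(0,0,0),(179,255,60),(205,146,339,275),500),8)
show("red T",t,blobs(t,(0,150,80),(5,255,255),(290,150,360,190)),25)
a=cv2.resize(t["image"][125:335,205:525],None,fx=2.4,fy=2.4,interpolation=cv2.INTER_CUBIC)
b=cv2.resize(s["image"][190:330,150:450],None,fx=2.5,fy=2.5,interpolation=cv2.INTER_CUBIC)
cv2.imwrite("pics/a.png",a); cv2.imwrite("pics/b.png",b)
E
```

```text
stand T px [449.6 269.7] area 307.0 world [ 452.4 -319.4   36. ] corners [[469.07261088445904, -285.9475783067683], [484.52039417552766, -340.11335393917733], [435.7183217834974, -352.89705431734615], [420.49232369132005, -298.9059296208949]]
tool T z88 px [454.5 268. ] area 144.5 world [ 451.5 -317.8   88. ] corners [[454.3980661935983, -297.32002406793197], [469.6583448983872, -328.2572170518544], [448.57404450688193, -338.33571221197394], [433.39413976965574, -307.42255523970493]]
tool S z~62 px [207.  229.6] area 179.5 world [ 452.4 -322.5   62. ] corners [[414.0679109253756, -347.98314824293305], [404.8517867275996, -321.7605045535014], [489.41249443124866, -297.97282776242963], [497.91523296686205, -323.2208406821261]]
green T px [228.5 172.5] area 23.5 world [669.8 170.   30. ] corners [[675.578535724516, 175.79152533952708], [675.5746282701467, 164.52384918737292], [664.0570239646, 164.22893967944864], [664.0580703004009, 175.48165637382417]]
blue T px [290.8 241.2] area 29.5 world [514.7  28.8  30. ] corners [[514.1247208342972, 38.15062711295128], [524.1611031698411, 28.334
[... 331 characters left out ...]
track T px [309.9 219.5] area 932.5 world [567.1 -12.7   8. ] corners [[660.2800321925773, 10.369735626227694], [661.3163042129086, -30.955863913950267], [475.7940923738629, -35.41674197824348], [474.7862670520803, 5.1328479041820785]]
track T px [333. 220.] area 687.0 world [566.3 -64.8   8. ] corners [[656.092875774987, -53.46270969658099], [656.1874666403837, -76.18531351750335], [478.08460338216344, -75.95219930539227], [478.0105308067106, -53.63898915563286]]
red T px [324.  168.6] area 874.5 world [680.6 -44.1  25. ] corners [[704.3776381901012, 22.54981165760865], [710.3175409126886, -108.73233468695796], [657.0494125934614, -110.4962699364983], [651.1962454167226, 19.98969187037529]]
```

View pics/a.png

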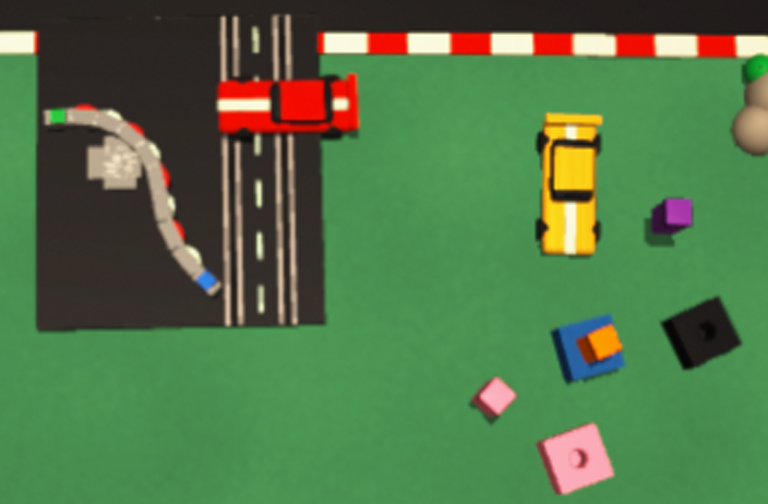

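View pics/b.png

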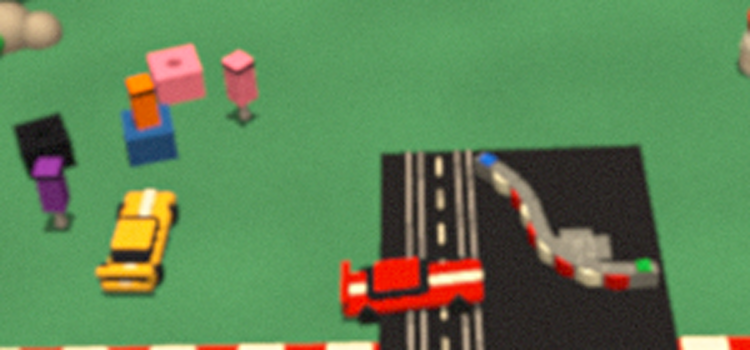

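Blue stand with orange tool is at top px (450,270) / (456,267). The other stands are pink (446,316) and black (498,263), and the other tools are pink (411,290) and purple (486,214). Only the blue/orange pair fits, and crop a confirms it. The green cap is at px (228,172) and the blue cap at (291,241), so track x ≈ world −x.

```bash
python3 - <<'E'
from h import *
t=env.camera("top"); np.set_printoptions(precision=1,suppress=True)
hsv=cv2.cvtColor(t["image"],cv2.COLOR_BGR2HSV)
print("V\n",hsv[260:278:1,444:466,2])
for v in (200,220,235):
  for q in blobs(t,(5,150,v),(22,255,255),(440,255,470,285))[:1]:
    r=cv2.minAreaRect(q); c=cast(t,cv2.boxPoints(r),88)[:,:2]; e=c-np.roll(c,1,0)
    print(v,r,cast(t,[r[0]],88)[0],np.linalg.norm(e,axis=1),np.degrees(np.arctan2(e[:,1],e[:,0])))
for n,roi,z in (("black",(475,240,520,285),36),("pink",(425,295,470,335),36)):
    pass
# track edges: rows/cols transitions via green->black
def edge(axis,fixed,rng):
    v=hsv[...,2].astype(int); out=[]
    for f in fixed:
        l=(v[f,rng[0]:rng[1]] if axis=='c' else v[rng[0]:rng[1],f]); d=np.diff(cv2.GaussianBlur(l.astype(np.float32).reshape(1,-1),(3,1),0).ravel())
        w=np.abs(d); k=w.argmax(); s=slice(max(k-2,0),k+3); p=rng[0]+.5+(w[s]*np.arange(len(w))[s]).sum()/w[s].sum()
        out.append((p,f) if axis=='c' else (f,p))
    return out
for n,e in (("left",edge('c',range(185,255,10),(210,230))),("right",edge('c',range(190,255,10),(332,350))),("bottom",edge('r',range(228,292,10),(250,272)))):
    w=cast(t,e,8)[:,:2]; print(n,w.tolist())
    vx,vy,x,y=cv2.fitLine(w.astype(np.float32),cv2.DIST_HUBER,0,.01,.01).ravel(); print(n,np.degrees(np.arctan2(vy,vx)),x,y)
E
```

```text
V
 [[160 162 163 163 164 165 164 164 163 162 160 158 148 125 164 189 126 139
  143 144 144 145]
 [165 165 165 165 164 164 164 164 161 156 139 141 212 226 239 244 207 135
  142 143 144 144]
 [164 165 165 165 164 163 161 155 134 154 215 234 249 250 250 250 238 143
  142 143 143 144]
 [164 165 164 164 160 153 127 150 218 237 249 250 251 251 251 251 247 209
  144 144 144 145]
 [162 162 160 154 128 105 211 235 249 250 251 251 251 251 251 251 250 237
  138 142 145 143]
 [159 140 125 105 101 122 229 249 251 251 251 251 251 251 251 251 250 242
  168 142 144 143]
 [153  99 114 125 122 104 181 248 251 251 251 251 251 251 251 251 251 247
  213 130 143 143]
 [150 108 129 131 129 112 143 239 250 251 251 251 251 251 251 251 251 250
  238 149 144 143]
 [151  92 129 133 130 122 109 199 249 251 251 251 251 251 251 251 251 251
  247 211 145 145]
 [155 120 118 131 131 127 104 152 244 250 251 251 251 251 251 251 251 251
  249 233 139 143]
 [160 147 100 129 132 129 117 114 205 242 250 251 251 251 251 251 250 246
  234 202 124 140]
 [162 156 118 126 131 128 125 105 147 237 250 251 251 251 250 249 244 211

[... 1399 characters left out ...]
03051438157]]
left 1.383262 577.1996 191.47624
right [[635.2878729698278, -77.6745862395924], [612.178204856336, -78.0837932947762], [589.1855899277201, -77.99384494489516], [566.3121303558, -79.13727250797385], [543.5462273236355, -79.76919992241281], [520.8837820563665, -79.95712098981507], [498.32188405866685, -80.10249442523087]]
right 1.1480451 566.5308 -78.95976
bottom [[468.48260696964246, 169.65566174642407], [470.33066266663934, 147.27493275243657], [470.4198423620501, 124.88476452664432], [470.7853387742478, 102.52412946310423], [471.3180104712161, 80.18599649299975], [472.0906490832498, 57.866379673947115], [472.9870388938266, 35.5589256511691]]
bottom -88.358635 470.9163 102.5644
```

Emit:
{"method": "drive_tool", "body": {
  "plan": [
    {"dx": 7,"dy": -3.6,"dz": 2,"fingers": 70},
    {"dx": 14,"dy": -7.2,"dz": 5,"fingers": 70},
    {"dx": 21,"dy": -11,"dz": 8,"fingers": 70},
    {"dx": 28.39,"dy": -14.64,"dz": 11,"fingers": 70},
    {"dx": 28.39,"dy": -14.64,"dz": 11,"fingers": 70},
    {"dx": 28.39,"dy": -14.64,"dz": 11,"fingers": 70},
    {"dx": 28.39,"dy": -14.64,"dz": 11,"fingers": 70},
    {"dx": 28.39,"dy": -14.64,"dz": 11,"fingers": 70}
  ],
  "squeeze": 50
}}

```text
$.plan[0]: bad value
```

```bash
python3 - <<'E'
from h import *
t=env.camera("top"); s=env.camera("scene"); print(env.state()["tool_pos"],env.state()["ee_rot"])
a=cv2.resize(t["image"][215:325,400:520],None,fx=4,fy=4); b=cv2.resize(s["image"][160:270,150:270],None,fx=4,fy=4)
cv2.imwrite("pics/c.png",np.hstack([a,b])[:, :800] if 0 else cv2.resize(np.hstack([a,b]),(800,367)))
E
```

```text
[ 253.53720959 -571.13590073  238.54142783] [-3.07293895e+00 -6.51514123e-01  1.72453428e-04]
```

View pics/c.png

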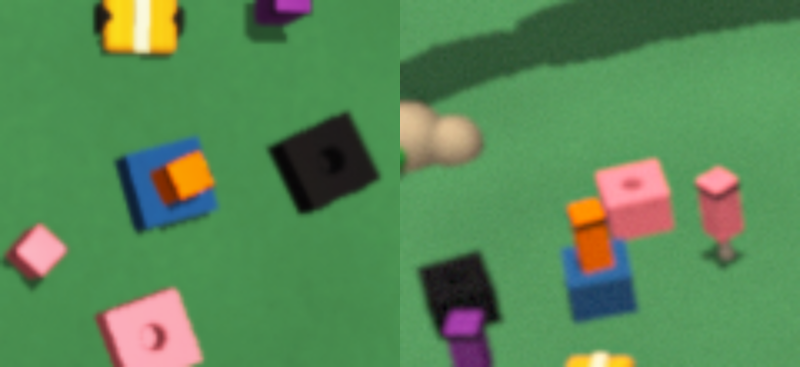

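Nothing moved: the call was refused. The crop confirms the orange tool in the blue stand.

Emit:
{"method": "drive_tool", "body": {
  "plan": [
    {"dx": 5.5,"dy": -2.8,"dz": 2,"ax": 0,"ay": 0,"az": 0,"fingers": 70},
    {"dx": 11,"dy": -5.6,"dz": 4,"ax": 0,"ay": 0,"az": 0,"fingers": 70},
    {"dx": 16.5,"dy": -8.4,"dz": 6,"ax": 0,"ay": 0,"az": 0,"fingers": 70},
    {"dx": 22,"dy": -11.2,"dz": 8,"ax": 0,"ay": 0,"az": 0,"fingers": 70},
    {"dx": 28.39,"dy": -14.64,"dz": 10,"ax": 0,"ay": 0,"az": 0,"fingers": 70},
    {"dx": 28.39,"dy": -14.64,"dz": 11,"ax": 0,"ay": 0,"az": 0,"fingers": 70},
    {"dx": 28.39,"dy": -14.64,"dz": 11,"ax": 0,"ay": 0,"az": 0,"fingers": 70}
  ],
  "squeeze": 50
}}

```text
t: 1.23
tool_pos: [454.6, -319.9, 127.9]
ee_rot: [-3.07, -0.658, 0.001]
contact_force: [-0.7, -0.8, 0.4]
finger_gap: 62.0
grasp_force: 0.0
```

Emit:
{"method": "drive_tool", "body": {
  "plan": [
    {"dx": 0,"dy": 0.1,"dz": 4,"ax": 0,"ay": 0,"az": 0,"fingers": 70},
    {"dx": 0,"dy": 0.1,"dz": 7,"ax": 0,"ay": 0,"az": 0,"fingers": 70},
    {"dx": 0,"dy": 0.1,"dz": 7.9,"ax": 0,"ay": 0,"az": 0,"fingers": 70},
    {"dx": 0,"dy": 0.1,"dz": 7.9,"ax": 0,"ay": 0,"az": 0,"fingers": 70},
    {"dx": 0,"dy": 0.1,"dz": 7.9,"ax": 0,"ay": 0,"az": 0,"fingers": 0},
    {"dx": 0,"dy": 0.1,"dz": 7.9,"ax": 0,"ay": 0,"az": 0,"fingers": 0},
    {"dx": 0,"dy": 0.1,"dz": 7.9,"ax": 0,"ay": 0,"az": 0,"fingers": 0},
    {"dx": 0,"dy": 0.1,"dz": 7.9,"ax": 0,"ay": 0,"az": 0,"fingers": 0},
    {"dx": 0,"dy": 0.1,"dz": 7.9,"ax": 0,"ay": 0,"az": 0,"fingers": 0}
  ],
  "squeeze": 50
}}

```text
t: 2.35
tool_pos: [454.1, -323.1, 50.0]
ee_rot: [3.073, 0.652, 0.0]
contact_force: [-1.6, 1.3, 3.8]
finger_gap: 23.6
grasp_force: 50.0
```

```bash
cat >> h.py <<'E'
a=np.radians(23.94); XT=np.array([np.cos(a),np.sin(a)]); YT=np.array([np.sin(a),-np.cos(a)])
S0=np.array([253.625,-571.251])
def T(w): w=np.asarray(w,float)-S0; return np.stack([w@XT,w@YT],-1)   # world xy -> cumulative tool-frame mm since start
def W(c): c=np.asarray(c,float); return S0+c[...,:1]*XT+c[...,1:2]*YT
def loc(w,cur): return np.round((T(w)-np.asarray(cur))/10,2)   # cm in a call begun at cumulative cur
E
python3 - <<'E'
from h import *
cur=(283.9,-145.4); print(W(cur)); 
print(loc([(701,172),(650,60)],cur))
# rock height by two views: top px(252,193), scene px(384,287)
t=env.camera("top"); s=env.camera("scene")
for z in (20,40,60): print(z,cast(t,[(252,193)],z),cast(s,[(384,285)],z))
E
```

```text
[ 454.10095898 -323.15875935]
[[ 42.66 -35.24]
 [ 33.45 -27.07]]
20 [[625.12502426 117.40169798  20.        ]] [[625.1612224  121.25519265  20.        ]]
40 [[620.70514103 115.07229548  40.        ]] [[645.97032878 118.94278862  40.        ]]
60 [[616.2852578  112.74289298  60.        ]] [[666.77943517 116.63038458  60.        ]]
```

Emit:
{"method": "drive_tool", "body": {
  "plan": [
    {"dx": 0,"dy": 0,"dz": -2.5,"ax": 0,"ay": 0,"az": 0,"fingers": 0},
    {"dx": 0,"dy": 0,"dz": -5.5,"ax": 0,"ay": 0,"az": 0,"fingers": 0},
    {"dx": 3,"dy": -2.5,"dz": -8,"ax": 0,"ay": 0,"az": 0,"fingers": 0},
    {"dx": 7.5,"dy": -6.2,"dz": -8,"ax": 0,"ay": 0,"az": 0,"fingers": 0},
    {"dx": 12,"dy": -9.9,"dz": -8,"ax": 0,"ay": 0,"az": 0,"fingers": 0},
    {"dx": 16.5,"dy": -13.6,"dz": -8,"ax": 0,"ay": 0,"az": 0,"fingers": 0},
    {"dx": 21,"dy": -17.3,"dz": -8,"ax": 0,"ay": 0,"az": 0,"fingers": 0},
    {"dx": 25.5,"dy": -21,"dz": -8,"ax": 0,"ay": 0,"az": 0,"fingers": 0},
    {"dx": 30,"dy": -24.7,"dz": -8,"ax": 0,"ay": 0,"az": 0,"fingers": 0},
    {"dx": 34.5,"dy": -28.4,"dz": -8,"ax": 0,"ay": 0,"az": 0,"fingers": 0},
    {"dx": 39,"dy": -32.1,"dz": -8,"ax": 0,"ay": 0,"az": 0,"fingers": 0},
    {"dx": 42,"dy": -34.6,"dz": -8,"ax": 0,"ay": 0,"az": 0,"fingers": 0},
    {"dx": 42.66,"dy": -35.24,"dz": -6,"ax": 0,"ay": 0,"az": 0,"fingers": 0},
    {"dx": 42.66,"dy": -35.24,"dz": -3,"ax": 0,"ay": 0,"az": 0,"fingers": 0},
    {"dx": 42.66,"dy": -35.24,"dz": -3,"ax": 0,"ay": 0,"az": 0,"fingers": 0},
    {"dx": 42.66,"dy": -35.24,"dz": -3,"ax": 0,"ay": 0,"az": 0,"fingers": 0}
  ]
}}

```text
t: 4.45
tool_pos: [701.2, 170.6, 79.9]
ee_rot: [3.073, 0.649, -0.0]
contact_force: [0.3, -0.2, -0.7]
finger_gap: 23.5
grasp_force: 50.0
```

```bash
python3 - <<'E'
from h import *
t=env.camera("top"); s=env.camera("scene"); st=env.state(); print(st["t"],st["tool_pos"],st["ee_rot"],st["contact_force"],st["grasp_force"])
a=cv2.resize(t["image"][120:270,190:350],None,fx=2.6,fy=2.6); b=cv2.resize(s["image"][200:350,300:460],None,fx=2.4,fy=2.6)
cv2.imwrite("pics/d.png",np.hstack([a,b]))
E
```

```text
4.55 [701.93187781 171.34764909  81.04787389] [3.07334456 0.64994966 0.00333602] [ 1.15569964 -0.35527369 -0.88862288] 49.99994125217199
```

View pics/d.png

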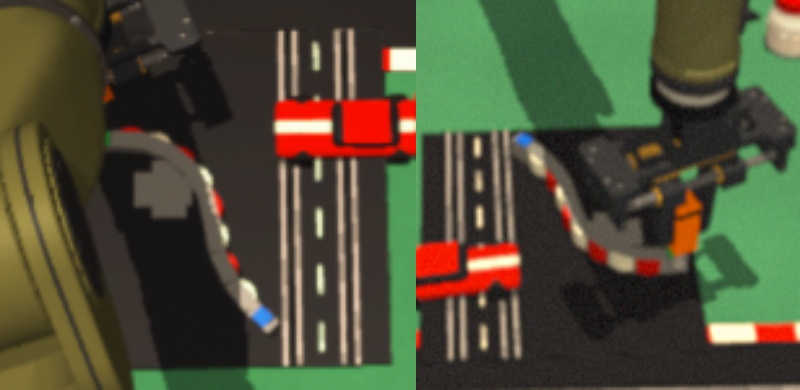

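Emit:
{"method": "drive_tool", "body": {
  "plan": [
    {"dx": 0,"dy": 0,"dz": 1.5,"ax": 0,"ay": 0,"az": 0,"fingers": 0},
    {"dx": 0,"dy": 0,"dz": 2.45,"ax": 0,"ay": 0,"az": 0,"fingers": 0},
    {"dx": -0.6,"dy": -0.21,"dz": 2.45,"ax": 0,"ay": 0,"az": 0,"fingers": 0},
    {"dx": -1.1,"dy": -0.4,"dz": 2.45,"ax": 0,"ay": 0,"az": 0,"fingers": 0},
    {"dx": -1.41,"dy": -0.5,"dz": 2.45,"ax": 0,"ay": 0,"az": 0,"fingers": 0},
    {"dx": -1.41,"dy": -0.5,"dz": 2.45,"ax": 0,"ay": 0,"az": 0,"fingers": 0}
  ]
}}

```text
t: 5.3
tool_pos: [686.0, 170.9, 55.6]
ee_rot: [3.073, 0.652, 0.001]
contact_force: [0.5, 0.8, -0.1]
finger_gap: 23.4
grasp_force: 50.0
```

```bash
python3 - <<'E'
from h import *
st=env.state(); print(st["tool_pos"],st["contact_force"],W((283.9+426.6-14.1,-145.4-352.4-5.0)))
E
```

```text
[686.01291818 170.93682163  55.64643478] [ 0.51247557  0.80148384 -0.0846601 ] [686.08826583 170.87858687]
```

Emit:
{"method": "drive_tool", "body": {
  "plan": [
    {"dx": -0.1,"dy": -0.03,"dz": 0,"ax": 0,"ay": 0,"az": 0,"fingers": 0},
    {"dx": -0.2,"dy": -0.07,"dz": 0,"ax": 0,"ay": 0,"az": 0,"fingers": 0},
    {"dx": -0.28,"dy": -0.1,"dz": 0,"ax": 0,"ay": 0,"az": 0,"fingers": 0},
    {"dx": -0.28,"dy": -0.1,"dz": 0,"ax": 0,"ay": 0,"az": 0,"fingers": 0}
  ]
}}

```text
t: 5.8
tool_pos: [683.2, 170.6, 55.2]
ee_rot: [3.073, 0.651, 0.0]
contact_force: [0.6, 0.2, -1.1]
finger_gap: 23.5
grasp_force: 50.0
```

Emit:
{"method": "drive_tool", "body": {
  "plan": [
    {"dx": -0.1,"dy": -0.03,"dz": 0,"ax": 0,"ay": 0,"az": 0,"fingers": 0},
    {"dx": -0.2,"dy": -0.07,"dz": 0,"ax": 0,"ay": 0,"az": 0,"fingers": 0},
    {"dx": -0.28,"dy": -0.1,"dz": 0,"ax": 0,"ay": 0,"az": 0,"fingers": 0},
    {"dx": -0.28,"dy": -0.1,"dz": 0,"ax": 0,"ay": 0,"az": 0,"fingers": 0}
  ]
}}

```text
t: 6.3
tool_pos: [682.2, 170.5, 55.6]
ee_rot: [3.073, 0.651, 0.007]
contact_force: [5.7, 0.4, -4.8]
finger_gap: 23.8
grasp_force: 50.0
```

Emit:
{"method": "drive_tool", "body": {
  "plan": [
    {"dx": 0.09,"dy": 0.03,"dz": 0,"ax": 0,"ay": 0,"az": 0,"fingers": 0},
    {"dx": 0.09,"dy": 0.03,"dz": 0,"ax": 0,"ay": 0,"az": 0,"fingers": 0},
    {"dx": 0.09,"dy": 0.03,"dz": 0,"ax": 0,"ay": 0,"az": 0,"fingers": 0}
  ]
}}

```text
t: 6.68
tool_pos: [682.3, 170.6, 55.5]
ee_rot: [3.073, 0.651, 0.004]
contact_force: [5.7, 0.6, -4.3]
finger_gap: 23.7
grasp_force: 50.0
```

```bash
python3 - <<'E'
from h import *
for i in range(4):
    env.camera("top"); st=env.state(); print(st["tool_pos"],st["contact_force"],st["moment"],st["ee_rot"])
E
```

```text
[682.23645082 170.55399349  55.50526881] [ 5.05255077  0.43569793 -4.2966899 ] [ 0.08092996 -1.37174455  0.00150442] [3.07307864 0.65136887 0.00394754]
[682.2401209  170.51532754  55.49266011] [ 5.44530713  0.53999895 -4.15352423] [ 0.10061915 -1.37036261 -0.0362103 ] [3.07309228 0.65125278 0.0039098 ]
[682.23004054 170.54587691  55.5022025 ] [ 5.13574551  0.15036216 -3.44530375] [ 0.11387482 -1.39477432 -0.04716043] [3.07302213 0.65142177 0.00392437]
[682.23034074 170.56698012  55.48335611] [ 5.98624273  0.1388386  -3.85869388] [ 0.09843255 -1.36729192 -0.02152789] [3.07309481 0.65133295 0.00392239]
```

Emit:
{"method": "drive_tool", "body": {
  "plan": [
    {"dx": 0.07,"dy": 0.025,"dz": 0,"ax": 0,"ay": 0,"az": 0,"fingers": 0},
    {"dx": 0.07,"dy": 0.025,"dz": 0,"ax": 0,"ay": 0,"az": 0,"fingers": 0},
    {"dx": 0.07,"dy": 0.025,"dz": 0,"ax": 0,"ay": 0,"az": 0,"fingers": 0}
  ]
}}

```text
t: 7.25
tool_pos: [682.3, 170.6, 55.4]
ee_rot: [3.073, 0.652, 0.002]
contact_force: [5.4, -0.3, -2.7]
finger_gap: 23.4
grasp_force: 50.0
```

```bash
python3 - <<'E'
from h import *
for i in range(2):
    env.camera("top"); st=env.state(); print(st["tool_pos"],st["contact_force"],st["moment"])
cur=np.array((283.9+426.6-14.1-5.6+.9+.7,-145.4-352.4-5.0-2+.3+.25)); print(cur,W(cur))
E
```

```text
[682.34036453 170.5363948   55.41182335] [ 4.4092583   0.40817076 -3.38277894] [ 0.061562   -1.28489951 -0.02038511]
[682.32293373 170.58806699  55.41823375] [ 4.98613797 -0.39291648 -3.06009141] [ 0.0701934  -1.29701426 -0.03396155]
[ 692.4  -504.25] [681.84400162 170.58072563]
```

```bash
cat >> h.py <<'E'
O=np.array([596.9,61.8]); YAW=181.35
def rot(d): return R.from_euler("z",d,degrees=True).as_matrix()[:2,:2]
def facets():
    P=[(-85,-110)]+[(-85*np.sin(np.radians(b)),-85+85*np.cos(np.radians(b))) for b in (90,72,54,36,18,0)]
    P+=[(110*np.sin(np.radians(b)),110-110*np.cos(np.radians(b))) for b in (14,28,42)]
    d=np.array([.743,.669]); P.append(tuple(np.array(P[-1])+25*d)); return np.array(P,float)
def b2w(p,n,off,pose):  # barrier-frame point p + off*n -> world, and world normal ; pose=(sx,sy,deg)
    M=rot(YAW)@rot(pose[2]); p=np.asarray(p)+off*np.asarray(n)
    return O+np.asarray(pose[:2])@rot(YAW).T+p@M.T, np.asarray(n)@M.T
def fn(i,f):           # point at fraction f on facet i, outward (open-side) normal
    P=facets(); t=P[i+1]-P[i]; L=np.linalg.norm(t); t/=L
    return P[i]+f*L*t, np.array([-t[1],t[0]])
E
python3 - <<'E'
from h import *
np.set_printoptions(precision=2,suppress=True)
cur=np.array((692.4,-504.25)); pose=(-1.5,-5,3)
for i,f,pr in ((0,.5,0),(5,.5,4),(9,.6,0)):
    p,n=fn(i,f)
    for o in (25,14,6+pr):
        w,nw=b2w(p,n,o if o!=14 else 6+pr+5,pose); print(i,o,w,nw,loc(w,cur), loc(S0-nw,T(S0)) )
print(loc(np.array([700,170]),cur))
E
```

```text
0 25 [700.57 172.4 ] [1.   0.08] [1.79 0.59] [-0.09 -0.03]
0 14 [686.61 171.33] [1.   0.08] [0.47 0.12] [-0.09 -0.03]
0 6 [681.62 170.96] [1.   0.08] [-0.   -0.04] [-0.09 -0.03]
5 25 [616.99  45.58] [ 0.23 -0.97] [-11.     8.79] [ 0.02 -0.1 ]
5 14 [614.68  55.31] [ 0.23 -0.97] [-10.82   7.81] [ 0.02 -0.1 ]
5 10 [613.53  60.17] [ 0.23 -0.97] [-10.72   7.32] [ 0.02 -0.1 ]
9 25 [534.77   4.97] [ 0.72 -0.69] [-20.16   9.17] [-0.04 -0.09]
9 14 [524.64  14.63] [ 0.72 -0.69] [-20.7    7.87] [-0.04 -0.09]
9 6 [521.02  18.09] [ 0.72 -0.69] [-20.89   7.41] [-0.04 -0.09]
[1.64 0.79]
```

Emit:
{"method": "drive_tool", "body": {
  "plan": [
    {"dx": 1,"dy": 0.4,"dz": 0,"ax": 0,"ay": 0,"az": 0,"fingers": 0},
    {"dx": 1.6,"dy": 0.8,"dz": -3,"ax": 0,"ay": 0,"az": 0,"fingers": 0},
    {"dx": -1.5,"dy": 3.2,"dz": -5,"ax": 0,"ay": 0,"az": 0,"fingers": 0},
    {"dx": -5.5,"dy": 6,"dz": -5,"ax": 0,"ay": 0,"az": 0,"fingers": 0},
    {"dx": -9,"dy": 8.2,"dz": -5,"ax": 0,"ay": 0,"az": 0,"fingers": 0},
    {"dx": -11,"dy": 8.8,"dz": -4,"ax": 0,"ay": 0,"az": 0,"fingers": 0},
    {"dx": -11,"dy": 8.8,"dz": -1,"ax": 0,"ay": 0,"az": 0,"fingers": 0},
    {"dx": -11,"dy": 8.8,"dz": 0,"ax": 0,"ay": 0,"az": 0,"fingers": 0},
    {"dx": -10.9,"dy": 8.2,"dz": 0,"ax": 0,"ay": 0,"az": 0,"fingers": 0},
    {"dx": -10.8,"dy": 7.8,"dz": 0,"ax": 0,"ay": 0,"az": 0,"fingers": 0},
    {"dx": -10.8,"dy": 7.8,"dz": 0,"ax": 0,"ay": 0,"az": 0,"fingers": 0},
    {"dx": -10.8,"dy": 7.8,"dz": 0,"ax": 0,"ay": 0,"az": 0,"fingers": 0}
  ]
}}

```text
t: 8.85
tool_pos: [615.2, 55.5, 55.8]
ee_rot: [3.073, 0.652, 0.001]
contact_force: [0.6, 0.7, -0.7]
finger_gap: 23.9
grasp_force: 50.0
```

Step in 2 mm, then finer.

Emit:
{"method": "drive_tool", "body": {
  "plan": [
    {"dx": 0.02,"dy": -0.1,"dz": 0,"ax": 0,"ay": 0,"az": 0,"fingers": 0},
    {"dx": 0.04,"dy": -0.2,"dz": 0,"ax": 0,"ay": 0,"az": 0,"fingers": 0},
    {"dx": 0.06,"dy": -0.3,"dz": 0,"ax": 0,"ay": 0,"az": 0,"fingers": 0},
    {"dx": 0.06,"dy": -0.3,"dz": 0,"ax": 0,"ay": 0,"az": 0,"fingers": 0}
  ]
}}

```text
t: 9.35
tool_pos: [614.1, 58.6, 55.2]
ee_rot: [-3.073, -0.652, 0.0]
contact_force: [-0.6, -0.2, -1.1]
finger_gap: 23.4
grasp_force: 50.0
```

Emit:
{"method": "drive_tool", "body": {
  "plan": [
    {"dx": 0.01,"dy": -0.05,"dz": 0,"ax": 0,"ay": 0,"az": 0,"fingers": 0},
    {"dx": 0.02,"dy": -0.1,"dz": 0,"ax": 0,"ay": 0,"az": 0,"fingers": 0},
    {"dx": 0.02,"dy": -0.1,"dz": 0,"ax": 0,"ay": 0,"az": 0,"fingers": 0}
  ]
}}

```text
t: 9.72
tool_pos: [613.9, 59.5, 55.2]
ee_rot: [3.073, 0.652, 0.0]
contact_force: [0.1, 0.2, -1.3]
finger_gap: 23.5
grasp_force: 50.0
```

Emit:
{"method": "drive_tool", "body": {
  "plan": [
    {"dx": 0.01,"dy": -0.05,"dz": 0,"ax": 0,"ay": 0,"az": 0,"fingers": 0},
    {"dx": 0.02,"dy": -0.1,"dz": 0,"ax": 0,"ay": 0,"az": 0,"fingers": 0},
    {"dx": 0.02,"dy": -0.1,"dz": 0,"ax": 0,"ay": 0,"az": 0,"fingers": 0}
  ]
}}

```text
t: 10.1
tool_pos: [613.7, 60.5, 55.2]
ee_rot: [3.073, 0.652, 0.0]
contact_force: [0.0, 0.1, -0.2]
finger_gap: 23.2
grasp_force: 50.0
```

Emit:
{"method": "drive_tool", "body": {
  "plan": [
    {"dx": 0.01,"dy": -0.05,"dz": 0,"ax": 0,"ay": 0,"az": 0,"fingers": 0},
    {"dx": 0.015,"dy": -0.07,"dz": 0,"ax": 0,"ay": 0,"az": 0,"fingers": 0},
    {"dx": 0.015,"dy": -0.07,"dz": 0,"ax": 0,"ay": 0,"az": 0,"fingers": 0}
  ]
}}

```text
t: 10.48
tool_pos: [613.6, 60.9, 55.2]
ee_rot: [3.073, 0.651, 0.0]
contact_force: [-0.1, -0.8, -0.9]
finger_gap: 23.5
grasp_force: 50.0
```

Emit:
{"method": "drive_tool", "body": {
  "plan": [
    {"dx": 0.01,"dy": -0.05,"dz": 0,"ax": 0,"ay": 0,"az": 0,"fingers": 0},
    {"dx": 0.01,"dy": -0.05,"dz": 0,"ax": 0,"ay": 0,"az": 0,"fingers": 0},
    {"dx": 0.01,"dy": -0.05,"dz": 0,"ax": 0,"ay": 0,"az": 0,"fingers": 0}
  ]
}}

```text
t: 10.85
tool_pos: [613.5, 61.1, 55.2]
ee_rot: [3.073, 0.651, 0.0]
contact_force: [0.1, -1.9, -1.7]
finger_gap: 23.6
grasp_force: 50.0
```

```bash
python3 - <<'E'
from h import *
for i in range(3):
    env.camera("top"); st=env.state(); print(st["tool_pos"],st["contact_force"],st["moment"])
cur=np.array((585.65,-432.45)); print(cur,W(cur))
for o in (25,11,6): print(o,loc(b2w(*fn(9,.6),o,(-1.5,-5,3))[0],cur))
E
```

```text
[613.53037439  61.11104891  55.21912259] [-0.16824821 -2.87084736 -1.54618279] [-0.57486229 -0.09587235 -0.01615326]
[613.54265815  61.11447961  55.2321227 ] [ 0.05459666 -2.05820501 -0.74628026] [-0.55953227 -0.12982331 -0.00890563]
[613.53405914  61.1023738   55.2425713 ] [ 0.30760607 -2.63415228 -1.08737851] [-0.64782125 -0.21305831 -0.0291387 ]
[ 585.65 -432.45] [613.41259569  61.64062658]
25 [-9.49  1.99]
11 [-10.02   0.69]
6 [-10.21   0.23]
```

Emit:
{"method": "drive_tool", "body": {
  "plan": [
    {"dx": -0.1,"dy": 0.6,"dz": 0,"ax": 0,"ay": 0,"az": 0,"fingers": 0},
    {"dx": -0.4,"dy": 1.6,"dz": -2,"ax": 0,"ay": 0,"az": 0,"fingers": 0},
    {"dx": -3,"dy": 2,"dz": -5,"ax": 0,"ay": 0,"az": 0,"fingers": 0},
    {"dx": -7,"dy": 2,"dz": -5,"ax": 0,"ay": 0,"az": 0,"fingers": 0},
    {"dx": -9.5,"dy": 2,"dz": -4,"ax": 0,"ay": 0,"az": 0,"fingers": 0},
    {"dx": -9.5,"dy": 2,"dz": -1,"ax": 0,"ay": 0,"az": 0,"fingers": 0},
    {"dx": -9.5,"dy": 2,"dz": 0,"ax": 0,"ay": 0,"az": 0,"fingers": 0},
    {"dx": -9.8,"dy": 1.2,"dz": 0,"ax": 0,"ay": 0,"az": 0,"fingers": 0},
    {"dx": -10,"dy": 0.7,"dz": 0,"ax": 0,"ay": 0,"az": 0,"fingers": 0},
    {"dx": -10,"dy": 0.7,"dz": 0,"ax": 0,"ay": 0,"az": 0,"fingers": 0},
    {"dx": -10,"dy": 0.7,"dz": 0,"ax": 0,"ay": 0,"az": 0,"fingers": 0}
  ]
}}

```text
t: 12.38
tool_pos: [525.4, 14.7, 55.7]
ee_rot: [3.073, 0.652, 0.002]
contact_force: [0.4, -0.9, -1.3]
finger_gap: 23.5
grasp_force: 50.0
```

Emit:
{"method": "drive_tool", "body": {
  "plan": [
    {"dx": -0.04,"dy": -0.09,"dz": 0,"ax": 0,"ay": 0,"az": 0,"fingers": 0},
    {"dx": -0.08,"dy": -0.18,"dz": 0,"ax": 0,"ay": 0,"az": 0,"fingers": 0},
    {"dx": -0.1,"dy": -0.23,"dz": 0,"ax": 0,"ay": 0,"az": 0,"fingers": 0},
    {"dx": -0.1,"dy": -0.23,"dz": 0,"ax": 0,"ay": 0,"az": 0,"fingers": 0}
  ]
}}

```text
t: 12.88
tool_pos: [523.0, 16.4, 55.2]
ee_rot: [3.073, 0.652, -0.0]
contact_force: [0.8, -0.1, -1.3]
finger_gap: 23.3
grasp_force: 50.0
```

Emit:
{"method": "drive_tool", "body": {
  "plan": [
    {"dx": -0.04,"dy": -0.09,"dz": 0,"ax": 0,"ay": 0,"az": 0,"fingers": 0},
    {"dx": -0.06,"dy": -0.14,"dz": 0,"ax": 0,"ay": 0,"az": 0,"fingers": 0},
    {"dx": -0.06,"dy": -0.14,"dz": 0,"ax": 0,"ay": 0,"az": 0,"fingers": 0}
  ]
}}

```text
t: 13.25
tool_pos: [521.8, 17.4, 55.2]
ee_rot: [3.073, 0.652, -0.0]
contact_force: [-0.4, -0.2, -2.1]
finger_gap: 23.4
grasp_force: 50.0
```

Emit:
{"method": "drive_tool", "body": {
  "plan": [
    {"dx": -0.04,"dy": -0.09,"dz": 0,"ax": 0,"ay": 0,"az": 0,"fingers": 0},
    {"dx": -0.04,"dy": -0.09,"dz": 0,"ax": 0,"ay": 0,"az": 0,"fingers": 0}
  ]
}}

```text
t: 13.5
tool_pos: [521.2, 18.0, 55.2]
ee_rot: [3.073, 0.651, 0.0]
contact_force: [0.2, -0.3, -1.4]
finger_gap: 23.5
grasp_force: 50.0
```

Emit:
{"method": "drive_tool", "body": {
  "plan": [
    {"dx": -0.04,"dy": -0.09,"dz": 0,"ax": 0,"ay": 0,"az": 0,"fingers": 0},
    {"dx": -0.06,"dy": -0.14,"dz": 0,"ax": 0,"ay": 0,"az": 0,"fingers": 0},
    {"dx": -0.06,"dy": -0.14,"dz": 0,"ax": 0,"ay": 0,"az": 0,"fingers": 0}
  ]
}}

```text
t: 13.88
tool_pos: [520.9, 18.4, 55.3]
ee_rot: [3.072, 0.65, 0.002]
contact_force: [2.2, -3.2, -2.1]
finger_gap: 23.4
grasp_force: 50.0
```

Emit:
{"method": "drive_tool", "body": {
  "plan": [
    {"dx": -0.04,"dy": -0.09,"dz": 0,"ax": 0,"ay": 0,"az": 0,"fingers": 0},
    {"dx": -0.04,"dy": -0.09,"dz": 0,"ax": 0,"ay": 0,"az": 0,"fingers": 0}
  ]
}}

```text
t: 14.12
tool_pos: [520.7, 18.5, 55.4]
ee_rot: [3.072, 0.649, 0.004]
contact_force: [4.1, -4.5, -2.8]
finger_gap: 23.4
grasp_force: 50.0
```

```bash
cat >> h.py <<'E'
def pathpt(s,d,pose):  # s mm along face from wall start; ball-centre command pressed d mm past contact
    P=facets(); L=np.linalg.norm(np.diff(P,axis=0),axis=1); c=np.r_[0,np.cumsum(L)]
    N=[fn(i,0)[1] for i in range(10)]; q=[]
    q=[P[0]+(6-d)*N[0]]
    for i in range(1,10):
        m=N[i-1]+N[i]; m/=np.linalg.norm(m); q.append(P[i]+(6-d)*m/(m@N[i]))
    q.append(P[10]+(6-d)*N[9]); q=np.array(q)
    p=np.stack([np.interp(s,c,q[:,0]),np.interp(s,c,q[:,1])],-1)
    return b2w(p,np.zeros(2),0,pose)[0]
def resid(pose,w,i,off):   # signed gap of TCP w from contact with facet i (off=6, or 10 on a proud block)
    a,n=b2w(fn(i,.5)[0],fn(i,.5)[1],off,pose); return (np.asarray(w)-a)@n
E
python3 - <<'E'
from h import *
from scipy.optimize import fsolve
np.set_printoptions(precision=2,suppress=True,linewidth=150)
C=[((682.75,170.5),0,6),((613.53,60.95),5,10),((521.06,18.13),9,6)]
pose=fsolve(lambda p:[resid(p,*c) for c in C],(-1.5,-5,3)); print("pose",pose)
np.save("pose.npy",pose)
P=facets(); print("corners s",np.r_[0,np.cumsum(np.linalg.norm(np.diff(P,axis=0),axis=1))])
cur=np.array((482.65,-432.35)); print(W(cur))
print("start hover",loc(pathpt(8,-20,pose),cur),loc(pathpt(8,-3,pose),cur),"world",pathpt(8,-20,pose))
for s in (0,8,14): print(s,pathpt(s,0,pose))
print(loc(b2w(*fn(9,.6),25,pose)[0],cur))
E
```

```text
pose [-2.51 -5.99  2.99]
corners s [  0.    25.    51.59  78.19 104.78 131.38 157.97 184.78 211.59 238.4  263.4 ]
[519.31  19.75]
start hover [23.12 -6.97] [21.53 -7.58] world [702.29 177.3 ]
0 [681.69 184.41]
8 [682.31 176.29]
14 [682.77 170.19]
[0.94 1.92]
```

Emit:
{"method": "drive_tool", "body": {
  "plan": [
    {"dx": 0.4,"dy": 0.9,"dz": 0,"ax": 0,"ay": 0,"az": 0,"fingers": 0},
    {"dx": 0.9,"dy": 1.9,"dz": -3,"ax": 0,"ay": 0,"az": 0,"fingers": 0},
    {"dx": 2,"dy": 1.9,"dz": -6,"ax": 0,"ay": 0,"az": 0,"fingers": 0},
    {"dx": 6,"dy": 0.2,"dz": -6,"ax": 0,"ay": 0,"az": 0,"fingers": 0},
    {"dx": 11,"dy": -1.9,"dz": -6,"ax": 0,"ay": 0,"az": 0,"fingers": 0},
    {"dx": 16,"dy": -4,"dz": -6,"ax": 0,"ay": 0,"az": 0,"fingers": 0},
    {"dx": 21,"dy": -6.1,"dz": -6,"ax": 0,"ay": 0,"az": 0,"fingers": 0},
    {"dx": 23.1,"dy": -7,"dz": -5,"ax": 0,"ay": 0,"az": 0,"fingers": 0},
    {"dx": 23.1,"dy": -7,"dz": -2,"ax": 0,"ay": 0,"az": 0,"fingers": 0},
    {"dx": 23.1,"dy": -7,"dz": 0,"ax": 0,"ay": 0,"az": 0,"fingers": 0},
    {"dx": 22.3,"dy": -7.3,"dz": 0,"ax": 0,"ay": 0,"az": 0,"fingers": 0},
    {"dx": 21.53,"dy": -7.58,"dz": 0,"ax": 0,"ay": 0,"az": 0,"fingers": 0},
    {"dx": 21.53,"dy": -7.58,"dz": 0,"ax": 0,"ay": 0,"az": 0,"fingers": 0}
  ]
}}

```text
t: 15.75
tool_pos: [685.1, 176.5, 56.6]
ee_rot: [-3.073, -0.652, -0.001]
contact_force: [0.6, 0.4, -0.8]
finger_gap: 23.7
grasp_force: 50.0
```

```bash
cat > rows.py <<'E'
import sys,json
from h import *
# rows.py curx cury s0 s1 n d0 d1
cx,cy,s0,s1,n,d0,d1=map(float,sys.argv[1:8]); n=int(n); pose=np.load("pose.npy"); st=env.state()
ss=np.linspace(s0,s1,n+1)[1:]; dd=np.linspace(d0,d1,n+1)[1:]
r=np.array([loc(pathpt(s,d,pose),(cx,cy)) for s,d in zip(ss,dd)])
print("now",st["t"],st["tool_pos"],st["contact_force"])
print(r.tolist()); print("next cur",np.round(np.array([cx,cy])+r[-1]*10,2))
E
python3 rows.py 697.95 -508.15 8 14 8 -3 2
```

```text
now 15.75 [685.08171633 176.47350935  56.61470855] [ 0.6029832   0.38053805 -0.75244469]
[[-0.08, 0.05], [-0.17, 0.1], [-0.25, 0.14], [-0.34, 0.19], [-0.42, 0.24], [-0.5, 0.29], [-0.59, 0.34], [-0.67, 0.39]]
next cur [ 691.25 -504.25]
```

Emit:
{"method": "drive_tool", "body": {
  "plan": [
    {"dx": -0.08,"dy": 0.05,"dz": 0,"ax": 0,"ay": 0,"az": 0,"fingers": 0},
    {"dx": -0.17,"dy": 0.1,"dz": 0,"ax": 0,"ay": 0,"az": 0,"fingers": 0},
    {"dx": -0.25,"dy": 0.14,"dz": 0,"ax": 0,"ay": 0,"az": 0,"fingers": 0},
    {"dx": -0.34,"dy": 0.19,"dz": 0,"ax": 0,"ay": 0,"az": 0,"fingers": 0},
    {"dx": -0.42,"dy": 0.24,"dz": 0,"ax": 0,"ay": 0,"az": 0,"fingers": 0},
    {"dx": -0.5,"dy": 0.29,"dz": 0,"ax": 0,"ay": 0,"az": 0,"fingers": 0},
    {"dx": -0.59,"dy": 0.34,"dz": 0,"ax": 0,"ay": 0,"az": 0,"fingers": 0},
    {"dx": -0.67,"dy": 0.39,"dz": 0,"ax": 0,"ay": 0,"az": 0,"fingers": 0}
  ]
}}

```text
t: 16.75
tool_pos: [682.2, 171.3, 55.7]
ee_rot: [-3.072, -0.652, -0.006]
contact_force: [5.3, 2.6, -3.0]
finger_gap: 23.5
grasp_force: 50.0
```

```bash
python3 rows.py 691.25 -504.25 14 30 10 2 2.2
```

```text
now 16.75 [682.22453872 171.27081538  55.65619031] [ 5.29556895  2.5674573  -3.02475054]
[[-0.06, 0.15], [-0.11, 0.3], [-0.17, 0.45], [-0.23, 0.61], [-0.28, 0.76], [-0.34, 0.91], [-0.4, 1.06], [-0.48, 1.2], [-0.56, 1.35], [-0.64, 1.49]]
next cur [ 684.85 -489.35]
```

Emit:
{"method": "drive_tool", "body": {
  "plan": [
    {"dx": -0.06,"dy": 0.15,"dz": 0,"ax": 0,"ay": 0,"az": 0,"fingers": 0},
    {"dx": -0.11,"dy": 0.3,"dz": 0,"ax": 0,"ay": 0,"az": 0,"fingers": 0},
    {"dx": -0.17,"dy": 0.45,"dz": 0,"ax": 0,"ay": 0,"az": 0,"fingers": 0},
    {"dx": -0.23,"dy": 0.61,"dz": 0,"ax": 0,"ay": 0,"az": 0,"fingers": 0},
    {"dx": -0.28,"dy": 0.76,"dz": 0,"ax": 0,"ay": 0,"az": 0,"fingers": 0},
    {"dx": -0.34,"dy": 0.91,"dz": 0,"ax": 0,"ay": 0,"az": 0,"fingers": 0},
    {"dx": -0.4,"dy": 1.06,"dz": 0,"ax": 0,"ay": 0,"az": 0,"fingers": 0},
    {"dx": -0.48,"dy": 1.2,"dz": 0,"ax": 0,"ay": 0,"az": 0,"fingers": 0},
    {"dx": -0.56,"dy": 1.35,"dz": 0,"ax": 0,"ay": 0,"az": 0,"fingers": 0},
    {"dx": -0.64,"dy": 1.49,"dz": 0,"ax": 0,"ay": 0,"az": 0,"fingers": 0}
  ]
}}

```text
t: 18.0
tool_pos: [683.2, 157.6, 56.3]
ee_rot: [-3.069, -0.653, -0.01]
contact_force: [4.7, 6.4, -0.5]
finger_gap: 23.5
grasp_force: 50.0
```

```bash
cat >> rows.py <<'E'
P=facets(); w=st["tool_pos"][:2]
g=[(resid(pose,w,i,6),i) for i in range(10)]; 
i=min(range(10),key=lambda i:np.linalg.norm(b2w(*fn(i,.5),6,pose)[0]-w)); nw=b2w(*fn(i,.5),6,pose)[1]
print("facet",i,"gap",round(resid(pose,w,i,6),2),"along",round((w-b2w(*fn(i,0),6,pose)[0])@np.array([nw[1],-nw[0]]),1),"Fn",round(st["contact_force"][:2]@nw,2),"Ft",round(st["contact_force"][:2]@np.array([nw[1],-nw[0]]),2))
E
python3 rows.py 684.85 -489.35 30 48 10 2.2 2.2
```

```text
now 18.0 [683.20353869 157.58617697  56.30346617] [ 4.71124625  6.36197995 -0.4705377 ]
[[-0.09, 0.17], [-0.18, 0.33], [-0.27, 0.49], [-0.36, 0.66], [-0.45, 0.82], [-0.54, 0.98], [-0.62, 1.15], [-0.71, 1.31], [-0.8, 1.47], [-0.89, 1.64]]
next cur [ 675.95 -472.95]
facet 1 gap -0.3 along 1.0 Fn 4.18 Ft -6.72
```

Emit:
{"method": "drive_tool", "body": {
  "plan": [
    {"dx": -0.09,"dy": 0.17,"dz": 0,"ax": 0,"ay": 0,"az": 0,"fingers": 0},
    {"dx": -0.18,"dy": 0.33,"dz": 0,"ax": 0,"ay": 0,"az": 0,"fingers": 0},
    {"dx": -0.22,"dy": 0.41,"dz": 0,"ax": 0,"ay": 0,"az": 0,"fingers": 0},
    {"dx": -0.27,"dy": 0.49,"dz": 0,"ax": 0,"ay": 0,"az": 0,"fingers": 0}
  ]
}}

```text
t: 18.5
tool_pos: [682.8, 151.8, 56.4]
ee_rot: [-3.069, -0.653, -0.01]
contact_force: [4.5, 5.1, -1.3]
finger_gap: 23.4
grasp_force: 50.0
```

```bash
python3 rows.py 682.15 -484.45 35.4 50 10 2.2 2.2
```

```text
now 18.5 [682.76120014 151.78211565  56.40504227] [ 4.46096744  5.12653126 -1.30455298]
[[-0.07, 0.14], [-0.14, 0.27], [-0.21, 0.4], [-0.29, 0.53], [-0.36, 0.67], [-0.43, 0.8], [-0.5, 0.93], [-0.58, 1.06], [-0.65, 1.2], [-0.72, 1.33]]
next cur [ 674.95 -471.15]
facet 1 gap -0.27 along 6.8 Fn 4.03 Ft -5.47
```

Emit:
{"method": "drive_tool", "body": {
  "plan": [
    {"dx": -0.07,"dy": 0.14,"dz": 0,"ax": 0,"ay": 0,"az": 0,"fingers": 0},
    {"dx": -0.14,"dy": 0.27,"dz": 0,"ax": 0,"ay": 0,"az": 0,"fingers": 0},
    {"dx": -0.21,"dy": 0.4,"dz": 0,"ax": 0,"ay": 0,"az": 0,"fingers": 0},
    {"dx": -0.29,"dy": 0.53,"dz": 0,"ax": 0,"ay": 0,"az": 0,"fingers": 0},
    {"dx": -0.36,"dy": 0.67,"dz": 0,"ax": 0,"ay": 0,"az": 0,"fingers": 0},
    {"dx": -0.43,"dy": 0.8,"dz": 0,"ax": 0,"ay": 0,"az": 0,"fingers": 0},
    {"dx": -0.5,"dy": 0.93,"dz": 0,"ax": 0,"ay": 0,"az": 0,"fingers": 0},
    {"dx": -0.58,"dy": 1.06,"dz": 0,"ax": 0,"ay": 0,"az": 0,"fingers": 0},
    {"dx": -0.65,"dy": 1.2,"dz": 0,"ax": 0,"ay": 0,"az": 0,"fingers": 0},
    {"dx": -0.72,"dy": 1.33,"dz": 0,"ax": 0,"ay": 0,"az": 0,"fingers": 0}
  ]
}}

```text
t: 19.75
tool_pos: [681.1, 134.3, 56.0]
ee_rot: [-3.072, -0.652, -0.007]
contact_force: [6.4, 2.6, -1.3]
finger_gap: 23.4
grasp_force: 50.0
```

```bash
python3 rows.py 674.95 -471.15 50 68 12 2.2 2.2
```

```text
now 19.75 [681.11626468 134.30917589  56.00589029] [ 6.35628096  2.63618984 -1.32991452]
[[-0.08, 0.13], [-0.19, 0.24], [-0.3, 0.35], [-0.41, 0.46], [-0.53, 0.57], [-0.64, 0.67], [-0.76, 0.78], [-0.87, 0.89], [-0.98, 1.0], [-1.1, 1.11], [-1.21, 1.21], [-1.33, 1.32]]
next cur [ 661.65 -457.95]
facet 1 gap -0.49 along 24.4 Fn 6.12 Ft -3.14
```

Emit:
{"method": "drive_tool", "body": {
  "plan": [
    {"dx": -0.08,"dy": 0.13,"dz": 0,"ax": 0,"ay": 0,"az": 0,"fingers": 0},
    {"dx": -0.19,"dy": 0.24,"dz": 0,"ax": 0,"ay": 0,"az": 0,"fingers": 0},
    {"dx": -0.3,"dy": 0.35,"dz": 0,"ax": 0,"ay": 0,"az": 0,"fingers": 0},
    {"dx": -0.41,"dy": 0.46,"dz": 0,"ax": 0,"ay": 0,"az": 0,"fingers": 0},
    {"dx": -0.53,"dy": 0.57,"dz": 0,"ax": 0,"ay": 0,"az": 0,"fingers": 0},
    {"dx": -0.64,"dy": 0.67,"dz": 0,"ax": 0,"ay": 0,"az": 0,"fingers": 0},
    {"dx": -0.76,"dy": 0.78,"dz": 0,"ax": 0,"ay": 0,"az": 0,"fingers": 0},
    {"dx": -0.87,"dy": 0.89,"dz": 0,"ax": 0,"ay": 0,"az": 0,"fingers": 0},
    {"dx": -0.98,"dy": 1.0,"dz": 0,"ax": 0,"ay": 0,"az": 0,"fingers": 0},
    {"dx": -1.1,"dy": 1.11,"dz": 0,"ax": 0,"ay": 0,"az": 0,"fingers": 0},
    {"dx": -1.21,"dy": 1.21,"dz": 0,"ax": 0,"ay": 0,"az": 0,"fingers": 0},
    {"dx": -1.33,"dy": 1.32,"dz": 0,"ax": 0,"ay": 0,"az": 0,"fingers": 0}
  ]
}}

```text
t: 21.25
tool_pos: [674.8, 115.5, 56.1]
ee_rot: [3.073, 0.651, 0.008]
contact_force: [5.8, 0.1, -1.0]
finger_gap: 23.2
grasp_force: 50.0
```

```bash
python3 rows.py 661.65 -457.95 68 88 13 2.2 2.2
```

```text
now 21.25 [674.80028439 115.50266273  56.10722692] [ 5.75659547  0.11459889 -0.97889147]
[[-0.11, 0.11], [-0.23, 0.22], [-0.35, 0.33], [-0.46, 0.44], [-0.58, 0.55], [-0.7, 0.66], [-0.82, 0.76], [-0.97, 0.83], [-1.11, 0.9], [-1.26, 0.97], [-1.41, 1.03], [-1.55, 1.1], [-1.7, 1.17]]
next cur [ 644.65 -446.25]
facet 2 gap -0.03 along 16.0 Fn 5.27 Ft -2.32
```

Emit:
{"method": "drive_tool", "body": {
  "plan": [
    {"dx": -0.12,"dy": 0.1,"dz": 0,"ax": 0,"ay": 0,"az": 0,"fingers": 0},
    {"dx": -0.24,"dy": 0.21,"dz": 0,"ax": 0,"ay": 0,"az": 0,"fingers": 0},
    {"dx": -0.36,"dy": 0.32,"dz": 0,"ax": 0,"ay": 0,"az": 0,"fingers": 0},
    {"dx": -0.48,"dy": 0.43,"dz": 0,"ax": 0,"ay": 0,"az": 0,"fingers": 0},
    {"dx": -0.6,"dy": 0.54,"dz": 0,"ax": 0,"ay": 0,"az": 0,"fingers": 0},
    {"dx": -0.72,"dy": 0.65,"dz": 0,"ax": 0,"ay": 0,"az": 0,"fingers": 0},
    {"dx": -0.84,"dy": 0.75,"dz": 0,"ax": 0,"ay": 0,"az": 0,"fingers": 0},
    {"dx": -0.99,"dy": 0.82,"dz": 0,"ax": 0,"ay": 0,"az": 0,"fingers": 0},
    {"dx": -1.13,"dy": 0.89,"dz": 0,"ax": 0,"ay": 0,"az": 0,"fingers": 0},
    {"dx": -1.28,"dy": 0.96,"dz": 0,"ax": 0,"ay": 0,"az": 0,"fingers": 0},
    {"dx": -1.43,"dy": 1.02,"dz": 0,"ax": 0,"ay": 0,"az": 0,"fingers": 0},
    {"dx": -1.57,"dy": 1.09,"dz": 0,"ax": 0,"ay": 0,"az": 0,"fingers": 0},
    {"dx": -1.72,"dy": 1.16,"dz": 0,"ax": 0,"ay": 0,"az": 0,"fingers": 0}
  ]
}}

```text
t: 22.88
tool_pos: [664.6, 98.4, 56.4]
ee_rot: [3.073, 0.651, 0.01]
contact_force: [5.6, 1.4, -1.0]
finger_gap: 23.5
grasp_force: 50.0
```

```bash
python3 rows.py 644.45 -446.35 88 108 13 2.4 2.4
```

```text
now 22.875 [664.55373325  98.43486278  56.40218428] [ 5.56473241  1.36991703 -1.02176321]
[[-0.13, 0.06], [-0.28, 0.13], [-0.42, 0.2], [-0.57, 0.27], [-0.71, 0.34], [-0.85, 0.41], [-1.0, 0.48], [-1.14, 0.55], [-1.29, 0.61], [-1.43, 0.68], [-1.58, 0.75], [-1.74, 0.77], [-1.9, 0.79]]
next cur [ 625.45 -438.45]
facet 3 gap -0.26 along 7.7 Fn 3.33 Ft -4.67
```

Emit:
{"method": "drive_tool", "body": {
  "plan": [
    {"dx": -0.14,"dy": 0.06,"dz": 0,"ax": 0,"ay": 0,"az": 0,"fingers": 0},
    {"dx": -0.28,"dy": 0.12,"dz": 0,"ax": 0,"ay": 0,"az": 0,"fingers": 0},
    {"dx": -0.43,"dy": 0.19,"dz": 0,"ax": 0,"ay": 0,"az": 0,"fingers": 0},
    {"dx": -0.57,"dy": 0.26,"dz": 0,"ax": 0,"ay": 0,"az": 0,"fingers": 0},
    {"dx": -0.72,"dy": 0.33,"dz": 0,"ax": 0,"ay": 0,"az": 0,"fingers": 0},
    {"dx": -0.86,"dy": 0.4,"dz": 0,"ax": 0,"ay": 0,"az": 0,"fingers": 0},
    {"dx": -1.01,"dy": 0.47,"dz": 0,"ax": 0,"ay": 0,"az": 0,"fingers": 0},
    {"dx": -1.15,"dy": 0.54,"dz": 0,"ax": 0,"ay": 0,"az": 0,"fingers": 0},
    {"dx": -1.3,"dy": 0.6,"dz": 0,"ax": 0,"ay": 0,"az": 0,"fingers": 0},
    {"dx": -1.44,"dy": 0.67,"dz": 0,"ax": 0,"ay": 0,"az": 0,"fingers": 0},
    {"dx": -1.58,"dy": 0.74,"dz": 0,"ax": 0,"ay": 0,"az": 0,"fingers": 0},
    {"dx": -1.74,"dy": 0.77,"dz": 0,"ax": 0,"ay": 0,"az": 0,"fingers": 0},
    {"dx": -1.9,"dy": 0.79,"dz": 0,"ax": 0,"ay": 0,"az": 0,"fingers": 0}
  ]
}}

```text
t: 24.5
tool_pos: [649.9, 82.5, 55.9]
ee_rot: [3.072, 0.65, 0.008]
contact_force: [7.7, -0.3, -1.8]
finger_gap: 23.7
grasp_force: 50.0
```

```bash
python3 rows.py 625.45 -438.45 108 128 13 2.4 2.4
```

```text
now 24.5 [649.87790375  82.45455709  55.93388946] [ 7.70130935 -0.33356117 -1.77885657]
[[-0.16, 0.02], [-0.32, 0.04], [-0.48, 0.06], [-0.64, 0.08], [-0.79, 0.1], [-0.95, 0.12], [-1.11, 0.14], [-1.27, 0.16], [-1.43, 0.18], [-1.59, 0.21], [-1.75, 0.23], [-1.91, 0.25], [-2.07, 0.27]]
next cur [ 604.75 -435.75]
facet 4 gap -0.38 along 1.1 Fn 4.29 Ft -6.4
```

Steady. Continue along facet 4.

Emit:
{"method": "drive_tool", "body": {
  "plan": [
    {"dx": -0.16,"dy": 0.02,"dz": 0,"ax": 0,"ay": 0,"az": 0,"fingers": 0},
    {"dx": -0.32,"dy": 0.04,"dz": 0,"ax": 0,"ay": 0,"az": 0,"fingers": 0},
    {"dx": -0.48,"dy": 0.06,"dz": 0,"ax": 0,"ay": 0,"az": 0,"fingers": 0},
    {"dx": -0.64,"dy": 0.08,"dz": 0,"ax": 0,"ay": 0,"az": 0,"fingers": 0},
    {"dx": -0.79,"dy": 0.1,"dz": 0,"ax": 0,"ay": 0,"az": 0,"fingers": 0},
    {"dx": -0.95,"dy": 0.12,"dz": 0,"ax": 0,"ay": 0,"az": 0,"fingers": 0},
    {"dx": -1.11,"dy": 0.14,"dz": 0,"ax": 0,"ay": 0,"az": 0,"fingers": 0},
    {"dx": -1.27,"dy": 0.16,"dz": 0,"ax": 0,"ay": 0,"az": 0,"fingers": 0},
    {"dx": -1.43,"dy": 0.18,"dz": 0,"ax": 0,"ay": 0,"az": 0,"fingers": 0},
    {"dx": -1.59,"dy": 0.21,"dz": 0,"ax": 0,"ay": 0,"az": 0,"fingers": 0},
    {"dx": -1.75,"dy": 0.23,"dz": 0,"ax": 0,"ay": 0,"az": 0,"fingers": 0},
    {"dx": -1.91,"dy": 0.25,"dz": 0,"ax": 0,"ay": 0,"az": 0,"fingers": 0},
    {"dx": -2.07,"dy": 0.27,"dz": 0,"ax": 0,"ay": 0,"az": 0,"fingers": 0}
  ]
}}

```text
t: 26.12
tool_pos: [630.6, 71.0, 55.5]
ee_rot: [3.072, 0.65, 0.003]
contact_force: [5.4, -2.4, -1.3]
finger_gap: 23.8
grasp_force: 50.0
```

```bash
python3 rows.py 604.75 -435.75 128 146 12 2.4 2.4
```

```text
now 26.125 [630.64931645  70.97816677  55.54139688] [ 5.37065646 -2.43979542 -1.25796741]
[[-0.15, 0.02], [-0.31, 0.04], [-0.46, 0.02], [-0.61, -0.01], [-0.76, -0.04], [-0.91, -0.06], [-1.06, -0.09], [-1.21, -0.12], [-1.37, -0.15], [-1.52, -0.18], [-1.67, -0.2], [-1.82, -0.23]]
next cur [ 586.55 -438.05]
facet 4 gap -0.57 along 23.5 Fn 4.88 Ft -3.32
```

Emit:
{"method": "drive_tool", "body": {
  "plan": [
    {"dx": -0.15,"dy": 0.02,"dz": 0,"ax": 0,"ay": 0,"az": 0,"fingers": 0},
    {"dx": -0.31,"dy": 0.04,"dz": 0,"ax": 0,"ay": 0,"az": 0,"fingers": 0},
    {"dx": -0.46,"dy": 0.02,"dz": 0,"ax": 0,"ay": 0,"az": 0,"fingers": 0},
    {"dx": -0.61,"dy": -0.01,"dz": 0,"ax": 0,"ay": 0,"az": 0,"fingers": 0},
    {"dx": -0.76,"dy": -0.04,"dz": 0,"ax": 0,"ay": 0,"az": 0,"fingers": 0},
    {"dx": -0.91,"dy": -0.06,"dz": 0,"ax": 0,"ay": 0,"az": 0,"fingers": 0},
    {"dx": -1.06,"dy": -0.09,"dz": 0,"ax": 0,"ay": 0,"az": 0,"fingers": 0},
    {"dx": -1.21,"dy": -0.12,"dz": 0,"ax": 0,"ay": 0,"az": 0,"fingers": 0},
    {"dx": -1.37,"dy": -0.15,"dz": 0,"ax": 0,"ay": 0,"az": 0,"fingers": 0},
    {"dx": -1.52,"dy": -0.18,"dz": 0,"ax": 0,"ay": 0,"az": 0,"fingers": 0},
    {"dx": -1.67,"dy": -0.2,"dz": 0,"ax": 0,"ay": 0,"az": 0,"fingers": 0},
    {"dx": -1.82,"dy": -0.23,"dz": 0,"ax": 0,"ay": 0,"az": 0,"fingers": 0}
  ]
}}

```text
t: 27.62
tool_pos: [611.8, 65.0, 55.2]
ee_rot: [3.071, 0.649, -0.001]
contact_force: [3.7, -3.5, -0.1]
finger_gap: 23.7
grasp_force: 50.0
```

```bash
python3 rows.py 586.55 -438.05 146 160 10 2.4 2.3
```

```text
now 27.625 [611.80590691  64.99983507  55.24838471] [ 3.6975466  -3.53027946 -0.10179569]
[[-0.14, -0.03], [-0.28, -0.05], [-0.42, -0.08], [-0.56, -0.1], [-0.7, -0.13], [-0.84, -0.16], [-0.99, -0.18], [-1.13, -0.21], [-1.27, -0.23], [-1.4, -0.26]]
next cur [ 572.55 -440.65]
facet 5 gap -0.34 along 15.1 Fn 4.29 Ft -2.78
```

Emit:
{"method": "drive_tool", "body": {
  "plan": [
    {"dx": -0.14,"dy": -0.03,"dz": 0,"ax": 0,"ay": 0,"az": 0,"fingers": 0},
    {"dx": -0.28,"dy": -0.05,"dz": 0,"ax": 0,"ay": 0,"az": 0,"fingers": 0},
    {"dx": -0.42,"dy": -0.08,"dz": 0,"ax": 0,"ay": 0,"az": 0,"fingers": 0},
    {"dx": -0.56,"dy": -0.1,"dz": 0,"ax": 0,"ay": 0,"az": 0,"fingers": 0},
    {"dx": -0.7,"dy": -0.13,"dz": 0,"ax": 0,"ay": 0,"az": 0,"fingers": 0},
    {"dx": -0.84,"dy": -0.16,"dz": 0,"ax": 0,"ay": 0,"az": 0,"fingers": 0},
    {"dx": -0.99,"dy": -0.18,"dz": 0,"ax": 0,"ay": 0,"az": 0,"fingers": 0},
    {"dx": -1.13,"dy": -0.21,"dz": 0,"ax": 0,"ay": 0,"az": 0,"fingers": 0},
    {"dx": -1.27,"dy": -0.23,"dz": 0,"ax": 0,"ay": 0,"az": 0,"fingers": 0},
    {"dx": -1.4,"dy": -0.26,"dz": 0,"ax": 0,"ay": 0,"az": 0,"fingers": 0}
  ]
}}

```text
t: 28.88
tool_pos: [600.0, 62.5, 55.6]
ee_rot: [3.072, 0.649, 0.006]
contact_force: [6.9, -3.7, -3.0]
finger_gap: 23.6
grasp_force: 50.0
```

```bash
python3 rows.py 572.55 -440.65 160 174 10 2.3 2.3
```

```text
now 28.875 [599.97607746  62.50885576  55.55070668] [ 6.88366825 -3.67756322 -2.95360928]
[[-0.13, -0.03], [-0.27, -0.06], [-0.4, -0.09], [-0.54, -0.12], [-0.67, -0.15], [-0.81, -0.18], [-0.94, -0.21], [-1.08, -0.24], [-1.21, -0.27], [-1.35, -0.3]]
next cur [ 559.05 -443.65]
facet 6 gap -0.63 along 0.4 Fn 4.96 Ft -6.03
```

Emit:
{"method": "drive_tool", "body": {
  "plan": [
    {"dx": -0.13,"dy": -0.03,"dz": 0,"ax": 0,"ay": 0,"az": 0,"fingers": 0},
    {"dx": -0.27,"dy": -0.05,"dz": 0,"ax": 0,"ay": 0,"az": 0,"fingers": 0},
    {"dx": -0.4,"dy": -0.07,"dz": 0,"ax": 0,"ay": 0,"az": 0,"fingers": 0},
    {"dx": -0.54,"dy": -0.1,"dz": 0,"ax": 0,"ay": 0,"az": 0,"fingers": 0},
    {"dx": -0.67,"dy": -0.13,"dz": 0,"ax": 0,"ay": 0,"az": 0,"fingers": 0},
    {"dx": -0.81,"dy": -0.16,"dz": 0,"ax": 0,"ay": 0,"az": 0,"fingers": 0}
  ]
}}

```text
t: 29.62
tool_pos: [593.0, 61.1, 56.0]
ee_rot: [3.072, 0.65, 0.009]
contact_force: [5.9, -3.2, -0.4]
finger_gap: 23.5
grasp_force: 50.0
```

```bash
python3 rows.py 564.45 -442.25 168.4 182 9 2.2 2.2
```

```text
now 29.625 [593.00798308  61.14404268  56.0273829 ] [ 5.88842759 -3.22833577 -0.38931312]
[[-0.14, -0.05], [-0.29, -0.08], [-0.44, -0.11], [-0.58, -0.14], [-0.73, -0.18], [-0.87, -0.21], [-1.02, -0.24], [-1.16, -0.27], [-1.31, -0.31]]
next cur [ 551.35 -445.35]
facet 6 gap -0.66 along 7.5 Fn 4.32 Ft -5.14
```

Emit:
{"method": "drive_tool", "body": {
  "plan": [
    {"dx": -0.14,"dy": -0.04,"dz": 0,"ax": 0,"ay": 0,"az": 0,"fingers": 0},
    {"dx": -0.29,"dy": -0.07,"dz": 0,"ax": 0,"ay": 0,"az": 0,"fingers": 0},
    {"dx": -0.44,"dy": -0.1,"dz": 0,"ax": 0,"ay": 0,"az": 0,"fingers": 0},
    {"dx": -0.58,"dy": -0.14,"dz": 0,"ax": 0,"ay": 0,"az": 0,"fingers": 0},
    {"dx": -0.73,"dy": -0.18,"dz": 0,"ax": 0,"ay": 0,"az": 0,"fingers": 0},
    {"dx": -0.87,"dy": -0.21,"dz": 0,"ax": 0,"ay": 0,"az": 0,"fingers": 0},
    {"dx": -1.02,"dy": -0.24,"dz": 0,"ax": 0,"ay": 0,"az": 0,"fingers": 0},
    {"dx": -1.16,"dy": -0.27,"dz": 0,"ax": 0,"ay": 0,"az": 0,"fingers": 0},
    {"dx": -1.31,"dy": -0.31,"dz": 0,"ax": 0,"ay": 0,"az": 0,"fingers": 0}
  ]
}}

```text
t: 30.75
tool_pos: [577.3, 58.2, 55.4]
ee_rot: [3.072, 0.65, 0.001]
contact_force: [3.9, -3.7, -1.0]
finger_gap: 23.6
grasp_force: 50.0
```

```bash
python3 rows.py 551.35 -445.35 182 192 7 2.2 2.0
```

```text
now 30.75 [577.31208568  58.180425    55.37075038] [ 3.86361149 -3.6996087  -0.95663627]
[[-0.13, -0.02], [-0.27, -0.05], [-0.41, -0.04], [-0.55, -0.04], [-0.69, -0.03], [-0.82, -0.02], [-0.96, -0.02]]
next cur [ 541.75 -445.55]
facet 6 gap -0.84 along 23.4 Fn 4.39 Ft -3.06
```

Emit:
{"method": "drive_tool", "body": {
  "plan": [
    {"dx": -0.13,"dy": -0.03,"dz": 0,"ax": 0,"ay": 0,"az": 0,"fingers": 0},
    {"dx": -0.27,"dy": -0.06,"dz": 0,"ax": 0,"ay": 0,"az": 0,"fingers": 0},
    {"dx": -0.41,"dy": -0.06,"dz": 0,"ax": 0,"ay": 0,"az": 0,"fingers": 0},
    {"dx": -0.55,"dy": -0.05,"dz": 0,"ax": 0,"ay": 0,"az": 0,"fingers": 0},
    {"dx": -0.69,"dy": -0.04,"dz": 0,"ax": 0,"ay": 0,"az": 0,"fingers": 0},
    {"dx": -0.82,"dy": -0.03,"dz": 0,"ax": 0,"ay": 0,"az": 0,"fingers": 0},
    {"dx": -0.96,"dy": -0.03,"dz": 0,"ax": 0,"ay": 0,"az": 0,"fingers": 0}
  ]
}}

```text
t: 31.62
tool_pos: [572.2, 56.2, 56.2]
ee_rot: [3.073, 0.651, 0.014]
contact_force: [9.4, -2.8, -1.6]
finger_gap: 23.8
grasp_force: 50.0
```

```bash
python3 rows.py 541.75 -445.65 192 202 7 2.2 2.2
```

```text
now 31.625 [572.24333094  56.20711822  56.17905543] [ 9.43089863 -2.76698142 -1.56346203]
[[-0.14, -0.0], [-0.28, -0.0], [-0.41, 0.0], [-0.55, 0.01], [-0.69, 0.01], [-0.83, 0.01], [-0.97, 0.02]]
next cur [ 532.05 -445.45]
facet 7 gap -0.56 along 3.4 Fn 6.54 Ft -7.34
```

Emit:
{"method": "drive_tool", "body": {
  "plan": [
    {"dx": -0.1,"dy": 0.02,"dz": 0,"ax": 0,"ay": 0,"az": 0,"fingers": 0},
    {"dx": -0.2,"dy": 0.03,"dz": 0,"ax": 0,"ay": 0,"az": 0,"fingers": 0},
    {"dx": -0.3,"dy": 0.03,"dz": 0,"ax": 0,"ay": 0,"az": 0,"fingers": 0},
    {"dx": -0.4,"dy": 0.03,"dz": 0,"ax": 0,"ay": 0,"az": 0,"fingers": 0}
  ]
}}

```text
t: 32.12
tool_pos: [568.3, 54.3, 56.2]
ee_rot: [3.073, 0.651, 0.013]
contact_force: [6.6, -2.4, -0.4]
finger_gap: 23.9
grasp_force: 50.0
```

```bash
python3 rows.py 537.75 -445.35 196 210 10 2.0 2.1
```

```text
now 32.125 [568.30703186  54.3111206   56.19833594] [ 6.64821164 -2.36300307 -0.3692423 ]
[[-0.12, -0.01], [-0.26, -0.0], [-0.39, -0.0], [-0.53, 0.0], [-0.66, 0.0], [-0.8, 0.01], [-0.93, 0.01], [-1.07, 0.01], [-1.2, 0.01], [-1.34, 0.01]]
next cur [ 524.35 -445.25]
facet 7 gap -0.53 along 7.8 Fn 4.98 Ft -5.0
```

Emit:
{"method": "drive_tool", "body": {
  "plan": [
    {"dx": -0.12,"dy": -0.01,"dz": 0,"ax": 0,"ay": 0,"az": 0,"fingers": 0},
    {"dx": -0.26,"dy": -0.01,"dz": 0,"ax": 0,"ay": 0,"az": 0,"fingers": 0},
    {"dx": -0.39,"dy": -0.01,"dz": 0,"ax": 0,"ay": 0,"az": 0,"fingers": 0},
    {"dx": -0.53,"dy": -0.01,"dz": 0,"ax": 0,"ay": 0,"az": 0,"fingers": 0},
    {"dx": -0.66,"dy": -0.01,"dz": 0,"ax": 0,"ay": 0,"az": 0,"fingers": 0},
    {"dx": -0.8,"dy": -0.01,"dz": 0,"ax": 0,"ay": 0,"az": 0,"fingers": 0},
    {"dx": -0.93,"dy": -0.01,"dz": 0,"ax": 0,"ay": 0,"az": 0,"fingers": 0},
    {"dx": -1.07,"dy": -0.01,"dz": 0,"ax": 0,"ay": 0,"az": 0,"fingers": 0},
    {"dx": -1.2,"dy": 0,"dz": 0,"ax": 0,"ay": 0,"az": 0,"fingers": 0}
  ]
}}

```text
t: 33.25
tool_pos: [555.5, 48.4, 55.7]
ee_rot: [3.072, 0.65, 0.006]
contact_force: [6.3, -2.6, -1.8]
finger_gap: 23.3
grasp_force: 50.0
```

```bash
python3 rows.py 525.75 -445.35 208.5 218 7 2.1 2.0; python3 - <<'E'
from h import *
s=env.camera("scene"); cv2.imwrite("pics/e.png",cv2.resize(s["image"][235:315,320:430],None,fx=7,fy=7,interpolation=cv2.INTER_CUBIC))
E
```

```text
now 33.25 [555.48301262  48.40292212  55.69395563] [ 6.31378846 -2.57296062 -1.81201089]
[[-0.12, 0.02], [-0.25, 0.02], [-0.38, 0.05], [-0.51, 0.08], [-0.64, 0.12], [-0.76, 0.16], [-0.89, 0.19]]
next cur [ 516.85 -443.45]
facet 7 gap -0.68 along 21.9 Fn 5.03 Ft -4.61
```

View pics/e.png

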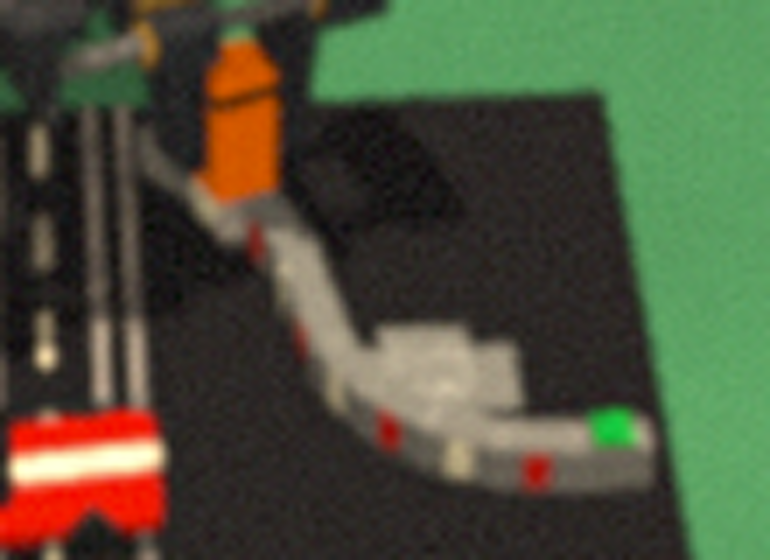

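Blocks 1–7 now show only small flush patches (e.g. red 1 at crop (537,472), white 2 at (458,460), red 7 at (257,243)), so they are home. On to block 8.

Emit:
{"method": "drive_tool", "body": {
  "plan": [
    {"dx": -0.12,"dy": 0.01,"dz": 0,"ax": 0,"ay": 0,"az": 0,"fingers": 0},
    {"dx": -0.25,"dy": 0.01,"dz": 0,"ax": 0,"ay": 0,"az": 0,"fingers": 0},
    {"dx": -0.38,"dy": 0.04,"dz": 0,"ax": 0,"ay": 0,"az": 0,"fingers": 0},
    {"dx": -0.51,"dy": 0.07,"dz": 0,"ax": 0,"ay": 0,"az": 0,"fingers": 0},
    {"dx": -0.64,"dy": 0.11,"dz": 0,"ax": 0,"ay": 0,"az": 0,"fingers": 0},
    {"dx": -0.76,"dy": 0.15,"dz": 0,"ax": 0,"ay": 0,"az": 0,"fingers": 0},
    {"dx": -0.85,"dy": 0.18,"dz": 0,"ax": 0,"ay": 0,"az": 0,"fingers": 0}
  ]
}}

```text
t: 34.17
tool_pos: [550.9, 45.7, 56.1]
ee_rot: [-3.072, -0.652, -0.015]
contact_force: [9.1, -0.4, -2.9]
finger_gap: 23.5
grasp_force: 50.0
```

```bash
python3 rows.py 517.25 -443.55 217.6 223 4 2.0 2.0
```

```text
now 34.175 [550.89357561  45.70346229  56.13878369] [ 9.06234546 -0.43579677 -2.9036845 ]
[[-0.13, 0.04], [-0.25, 0.07], [-0.38, 0.11], [-0.51, 0.14]]
next cur [ 512.15 -442.15]
facet 8 gap -0.47 along 1.8 Fn 6.08 Ft -6.73
```

Emit:
{"method": "drive_tool", "body": {
  "plan": [
    {"dx": -0.1,"dy": 0.04,"dz": 0,"ax": 0,"ay": 0,"az": 0,"fingers": 0},
    {"dx": -0.2,"dy": 0.07,"dz": 0,"ax": 0,"ay": 0,"az": 0,"fingers": 0},
    {"dx": -0.3,"dy": 0.09,"dz": 0,"ax": 0,"ay": 0,"az": 0,"fingers": 0},
    {"dx": -0.4,"dy": 0.12,"dz": 0,"ax": 0,"ay": 0,"az": 0,"fingers": 0},
    {"dx": -0.5,"dy": 0.14,"dz": 0,"ax": 0,"ay": 0,"az": 0,"fingers": 0}
  ]
}}

```text
t: 34.8
tool_pos: [547.1, 42.6, 56.3]
ee_rot: [-3.072, -0.652, -0.016]
contact_force: [9.1, -0.9, -0.9]
finger_gap: 23.7
grasp_force: 50.0
```

```bash
python3 rows.py 512.25 -442.15 223 240 12 2.1 2.1
```

```text
now 34.8 [547.10822595  42.62951652  56.25384327] [ 9.11522627 -0.86378187 -0.88120037]
[[-0.14, 0.03], [-0.28, 0.07], [-0.41, 0.1], [-0.54, 0.14], [-0.68, 0.18], [-0.81, 0.21], [-0.94, 0.25], [-1.07, 0.29], [-1.21, 0.32], [-1.34, 0.36], [-1.47, 0.4], [-1.6, 0.45]]
next cur [ 496.25 -437.65]
facet 8 gap -0.49 along 6.6 Fn 6.45 Ft -6.5
```

Emit:
{"method": "drive_tool", "body": {
  "plan": [
    {"dx": -0.12,"dy": 0.04,"dz": 0,"ax": 0,"ay": 0,"az": 0,"fingers": 0},
    {"dx": -0.26,"dy": 0.07,"dz": 0,"ax": 0,"ay": 0,"az": 0,"fingers": 0},
    {"dx": -0.41,"dy": 0.1,"dz": 0,"ax": 0,"ay": 0,"az": 0,"fingers": 0},
    {"dx": -0.54,"dy": 0.14,"dz": 0,"ax": 0,"ay": 0,"az": 0,"fingers": 0},
    {"dx": -0.68,"dy": 0.18,"dz": 0,"ax": 0,"ay": 0,"az": 0,"fingers": 0},
    {"dx": -0.81,"dy": 0.21,"dz": 0,"ax": 0,"ay": 0,"az": 0,"fingers": 0},
    {"dx": -0.94,"dy": 0.25,"dz": 0,"ax": 0,"ay": 0,"az": 0,"fingers": 0},
    {"dx": -1.07,"dy": 0.29,"dz": 0,"ax": 0,"ay": 0,"az": 0,"fingers": 0},
    {"dx": -1.21,"dy": 0.32,"dz": 0,"ax": 0,"ay": 0,"az": 0,"fingers": 0},
    {"dx": -1.34,"dy": 0.36,"dz": 0,"ax": 0,"ay": 0,"az": 0,"fingers": 0},
    {"dx": -1.47,"dy": 0.4,"dz": 0,"ax": 0,"ay": 0,"az": 0,"fingers": 0},
    {"dx": -1.6,"dy": 0.45,"dz": 0,"ax": 0,"ay": 0,"az": 0,"fingers": 0}
  ]
}}

```text
t: 36.3
tool_pos: [532.4, 30.7, 55.8]
ee_rot: [3.073, 0.651, 0.009]
contact_force: [6.3, -2.1, -2.3]
finger_gap: 23.7
grasp_force: 50.0
```

```bash
python3 rows.py 496.25 -437.65 240 248 6 2.1 2.1; python3 - <<'E'
from h import *
cur=np.array([496.25,-437.65]); pose=np.load("pose.npy")
print(loc(pathpt(244,-20,pose),cur),loc((454.1,-323.2),cur))
E
```

```text
now 36.3 [532.4337675   30.67639867  55.82820669] [ 6.31654574 -2.14801866 -2.26330128]
[[-0.12, 0.05], [-0.25, 0.1], [-0.37, 0.15], [-0.49, 0.2], [-0.61, 0.25], [-0.73, 0.3]]
next cur [ 488.95 -434.65]
facet 8 gap -0.55 along 25.6 Fn 5.67 Ft -3.52
[0.38 2.24] [-21.24  29.23]
```

Emit:
{"method": "drive_tool", "body": {
  "plan": [
    {"dx": -0.12,"dy": 0.05,"dz": 0,"ax": 0,"ay": 0,"az": 0,"fingers": 0},
    {"dx": -0.25,"dy": 0.1,"dz": 0,"ax": 0,"ay": 0,"az": 0,"fingers": 0},
    {"dx": -0.37,"dy": 0.15,"dz": 0,"ax": 0,"ay": 0,"az": 0,"fingers": 0},
    {"dx": -0.49,"dy": 0.2,"dz": 0,"ax": 0,"ay": 0,"az": 0,"fingers": 0},
    {"dx": -0.2,"dy": 1,"dz": 0,"ax": 0,"ay": 0,"az": 0,"fingers": 0},
    {"dx": 0.2,"dy": 2.2,"dz": -1,"ax": 0,"ay": 0,"az": 0,"fingers": 0},
    {"dx": 0.2,"dy": 3,"dz": -5,"ax": 0,"ay": 0,"az": 0,"fingers": 0},
    {"dx": -3,"dy": 7,"dz": -8.5,"ax": 0,"ay": 0,"az": 0,"fingers": 0},
    {"dx": -6,"dy": 11,"dz": -8.5,"ax": 0,"ay": 0,"az": 0,"fingers": 0},
    {"dx": -10,"dy": 15,"dz": -8.5,"ax": 0,"ay": 0,"az": 0,"fingers": 0},
    {"dx": -14,"dy": 19,"dz": -8.5,"ax": 0,"ay": 0,"az": 0,"fingers": 0},
    {"dx": -17,"dy": 23,"dz": -8.5,"ax": 0,"ay": 0,"az": 0,"fingers": 0},
    {"dx": -20,"dy": 27,"dz": -8.5,"ax": 0,"ay": 0,"az": 0,"fingers": 0},
    {"dx": -21.24,"dy": 29.23,"dz": -8,"ax": 0,"ay": 0,"az": 0,"fingers": 0},
    {"dx": -21.24,"dy": 29.23,"dz": -6,"ax": 0,"ay": 0,"az": 0,"fingers": 0},
    {"dx": -21.24,"dy": 29.23,"dz": -5,"ax": 0,"ay": 0,"az": 0,"fingers": 0},
    {"dx": -21.24,"dy": 29.23,"dz": -5,"ax": 0,"ay": 0,"az": 0,"fingers": 0},
    {"dx": -21.24,"dy": 29.23,"dz": -5,"ax": 0,"ay": 0,"az": 0,"fingers": 0}
  ]
}}

```text
t: 38.55
tool_pos: [454.3, -322.6, 105.6]
ee_rot: [-3.073, -0.653, 0.0]
contact_force: [0.1, 0.4, -0.6]
finger_gap: 23.4
grasp_force: 50.0
```

```bash
python3 - <<'E'
from h import *
st=env.state(); print(st["tool_pos"],st["contact_force"],st["ee_rot"])
s=env.camera("scene"); a=cv2.resize(s["image"][235:315,320:430],(440,320),interpolation=cv2.INTER_CUBIC); b=cv2.resize(s["image"][180:270,160:260],(356,320),interpolation=cv2.INTER_CUBIC)
cv2.imwrite("pics/f.png",np.hstack([a,b]))
E
```

```text
[ 454.25590735 -322.55068582  105.56823118] [ 0.1204993   0.39157146 -0.6249482 ] [-3.07253617e+00 -6.53198944e-01  1.50885753e-04]
```

View pics/f.png

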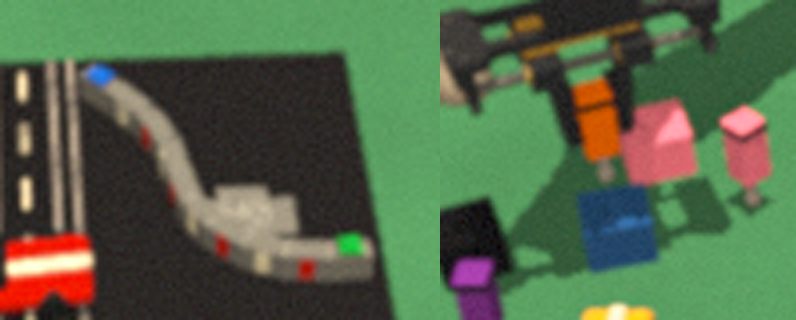

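All eight blocks are flush (white 8 next to the blue cap included). The tool hangs straight above the blue stand's hole (crop (615,222)). Next, insert.

Emit:
{"method": "drive_tool", "body": {
  "plan": [
    {"dx": 0,"dy": 0,"dz": 1.5,"ax": 0,"ay": 0,"az": 0,"fingers": 0},
    {"dx": 0,"dy": 0,"dz": 2.3,"ax": 0,"ay": 0,"az": 0,"fingers": 0},
    {"dx": 0,"dy": 0,"dz": 2.9,"ax": 0,"ay": 0,"az": 0,"fingers": 0},
    {"dx": 0,"dy": 0,"dz": 3.2,"ax": 0,"ay": 0,"az": 0,"fingers": 0},
    {"dx": 0,"dy": 0,"dz": 3.5,"ax": 0,"ay": 0,"az": 0,"fingers": 0},
    {"dx": 0,"dy": 0,"dz": 3.5,"ax": 0,"ay": 0,"az": 0,"fingers": 0}
  ]
}}

```text
t: 39.35
tool_pos: [454.1, -323.2, 70.2]
ee_rot: [-3.073, -0.651, 0.0]
contact_force: [-0.4, -0.3, -0.4]
finger_gap: 23.7
grasp_force: 50.0
```

In the hole with no contact force. Lower to just above seated.

Emit:
{"method": "drive_tool", "body": {
  "plan": [
    {"dx": 0,"dy": 0,"dz": 0.7,"ax": 0,"ay": 0,"az": 0,"fingers": 0},
    {"dx": 0,"dy": 0,"dz": 1.3,"ax": 0,"ay": 0,"az": 0,"fingers": 0},
    {"dx": 0,"dy": 0,"dz": 1.7,"ax": 0,"ay": 0,"az": 0,"fingers": 0},
    {"dx": 0,"dy": 0,"dz": 1.9,"ax": 0,"ay": 0,"az": 0,"fingers": 0},
    {"dx": 0,"dy": 0,"dz": 2.0,"ax": 0,"ay": 0,"az": 0,"fingers": 0},
    {"dx": 0,"dy": 0,"dz": 2.0,"ax": 0,"ay": 0,"az": 0,"fingers": 0}
  ]
}}

```text
t: 40.1
tool_pos: [454.1, -323.3, 50.3]
ee_rot: [3.073, 0.651, 0.0]
contact_force: [0.4, -0.3, -1.1]
finger_gap: 23.4
grasp_force: 50.0
```

Emit:
{"method": "drive_tool", "body": {
  "plan": [
    {"dx": 0,"dy": 0,"dz": 0.05,"ax": 0,"ay": 0,"az": 0,"fingers": 0},
    {"dx": 0,"dy": 0,"dz": 0.1,"ax": 0,"ay": 0,"az": 0,"fingers": 0},
    {"dx": 0,"dy": 0,"dz": 0.1,"ax": 0,"ay": 0,"az": 0,"fingers": 0}
  ]
}}

```text
t: 40.48
tool_pos: [454.2, -323.4, 50.0]
ee_rot: [3.073, 0.651, 0.001]
contact_force: [-0.3, 0.5, 5.9]
finger_gap: 23.7
grasp_force: 50.0
```

Seated (5.9 N upward at z 50.0, the same height as at pickup). Release and retreat.

Emit:
{"method": "drive_tool", "body": {
  "plan": [
    {"dx": 0,"dy": 0,"dz": 0.05,"ax": 0,"ay": 0,"az": 0,"fingers": 35},
    {"dx": 0,"dy": 0,"dz": 0.05,"ax": 0,"ay": 0,"az": 0,"fingers": 70},
    {"dx": 0,"dy": 0,"dz": 0.05,"ax": 0,"ay": 0,"az": 0,"fingers": 70},
    {"dx": 0,"dy": 0,"dz": 0.05,"ax": 0,"ay": 0,"az": 0,"fingers": 70},
    {"dx": 0,"dy": 0,"dz": -1,"ax": 0,"ay": 0,"az": 0,"fingers": 70},
    {"dx": 0,"dy": 0,"dz": -4,"ax": 0,"ay": 0,"az": 0,"fingers": 70},
    {"dx": 0,"dy": 0,"dz": -9,"ax": 0,"ay": 0,"az": 0,"fingers": 70},
    {"dx": -5,"dy": 0,"dz": -13,"ax": 0,"ay": 0,"az": 0,"fingers": 70},
    {"dx": -10,"dy": 0,"dz": -15,"ax": 0,"ay": 0,"az": 0,"fingers": 70},
    {"dx": -10,"dy": 0,"dz": -15,"ax": 0,"ay": 0,"az": 0,"fingers": 70},
    {"dx": -10,"dy": 0,"dz": -15,"ax": 0,"ay": 0,"az": 0,"fingers": 70}
  ]
}}

```text
t: 41.85
tool_pos: [363.3, -363.6, 199.7]
ee_rot: [3.073, 0.652, 0.002]
contact_force: [1.1, -0.2, -0.3]
finger_gap: 61.9
grasp_force: 0.0
```

```bash
python3 - <<'E'
from h import *
s=env.camera("scene"); t=env.camera("top")
for q in blobs(t,(5,150,220),(22,255,255),(430,245,480,290))[:1]: r=cv2.minAreaRect(q); print(r,cast(t,[r[0]],88))
for q in blobs(s,(5,150,100),(18,255,255),(190,210,230,265))[:1]: print(cv2.minAreaRect(q),cv2.contourArea(q))
a=cv2.resize(s["image"][180:330,150:430],(800,428),interpolation=cv2.INTER_CUBIC); cv2.imwrite("pics/g.png",a)
E
```

```text
((457.1000671386719, 266.6999816894531), (11.180339813232422, 10.28591251373291), 63.43495178222656) [[ 454.23797646 -323.39683985   88.        ]]
((206.61766052246094, 229.47061157226562), (21.10059928894043, 11.64171028137207), 75.96376037597656) 189.5
```

View pics/g.png

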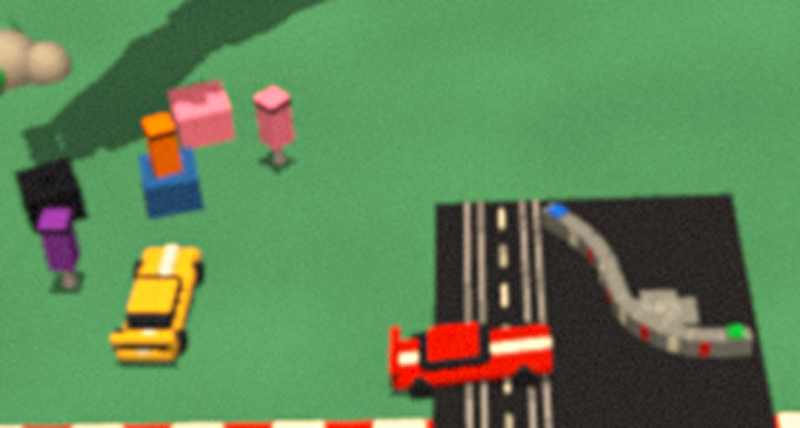

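The orange tool stands upright in the blue stand (crop (160,150)), the blocks are flush, and the cars have not moved.

```bash
python3 -c "
from plant import env
print(env.sign_off())"
```

```text
the job is handed in; nothing more can be done
None
```

I handed the job in at about 42 s: all eight blocks look flush in the pictures after one stroke, no reading between moves went above about 10 N, and the orange tool stands released in its blue stand; sign-off gave no verdict.

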